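Put the soil tampers back in the locked caddy

ROBOT

A 6-joint arm with a two-finger parallel gripper is mounted at the origin on the work surface. World frame = base frame: x ahead of the robot, y to its left, z up, the work surface at z = 0. Lengths are in m, angles in rad, forces in N, time in s.
With the tool pointing down it reaches from about 0.35 to 0.775 m from the base axis. Payload 5.5 kg.
Tool frame: the origin (TCP) lies midway between the tips of the shut fingers; the grasp point (between the pads) lies 19 mm behind it; x points along the fingers, y is the direction in which the jaws open and shut, and the axes are right-handed (so a half turn about x gives the same grasp; the last joint's range is limited). The gripper opens to 85 mm and grips with 20 to 120 N. Pads are 22 mm wide; open, the fingers measure 114 mm over their backs; the gripper's body (76 mm by 85 mm) begins 54 mm behind the grasp point. The pads swing forward as they close: fully open they stand 13 mm farther back than shut.
Start: joints at [-1.464, 0.313, 0.046, 1.304, 0, 1.431], TCP at [0.14, -0.558, 0.231] pointing down, gripper open.
Joint ranges: [-2.76, 2.76], [-0.86, 1.69], [-1.03, 1.26], [-2.2, 2.34], [-1.47, 1.5], [-3.14, 3.14]. Speed limits (rad/s): [2.57, 2.57, 3.14, 3.14, 3.14, 3.14].

INTERFACE

Orientations are given as a unit quaternion [w, x, y, z].
In Python, from workcell import env, optics, order, models gives the robot as it stands. The module is installed in compiled form; this text tells all that it offers.
- The arm moves only by the tool servo_tool, never from a script. Its argument "moves" is a list of rows, each a list of 5 numbers: the shift along the tool's x, y, z in cm, then the turn about the tool's x in rad, then the closure, from -1 (fully open) to 1 (shut). A call has exactly 10 rows; each row shifts and turns the commanded pose from where the row before left it, along the tool's axes as they then stand; what a row does not reach is not made up. A row lasts 1/8 s, in which the tool goes at most 62.5 mm and 10.7 degrees, less where a joint would pass 70% of its speed; a pose out of reach is approached as far as the arm can. A call is refused whole if a number of a shift passes 6.25 or a number of a turn 0.188, either way. A call with a gripper value outside its range is refused whole. The fingers move at their own pace and stop on an object; "grip_force" is the grip in N (left out, the last holds). Time passes only in rows, so rows that do not move let the fingers close, or fill a call up. It gives the time, the measured TCP pose, the force and the opening at its end, in the units of the state.
- env.get_state(): the state, without advancing time (a new reading comes with each control period).
- optics.read_camera(name): name is "scene" or "top" or "wrist"; returns a dict with "pixels" (420x560x3 uint8, blue, green, red), "vertical_fov" (degrees; the focal length in pixels is half the picture's height over the tangent of half this angle, whatever the lens; pixels are square), "cx", "cy" (the principal point, pixels), "k1" (the pictures are not rectified: a ray, as slopes to the right and down, at radius r is drawn at 1 + k1 r^2 times it, then the intrinsics apply), "extrinsics" (4x4, takes a point from world to camera coordinates). Camera axes: x right, y up, looking along -z (the intrinsics and any distortion apply to the point x, -y, -z); pixel columns grow to the right and rows downward; lengths in m; the calibration is good to about 2 mm. A picture is of the moment at which its call begins. There is no depth.
- order.hand_in(): hands the job in, once; it reports no verdict.
Trained networks look in a picture, given as the dict that the camera call returned (one of the last four; its "shot" number tells which), for a name from the list of things; names that differ only in an ending like _2 or _b are one class to them, and where a whole thing is asked for, a point or a joint stands for the part that bears it (a point fixed in the world has none). Each returns a list of dicts, best first, with "conf" (0 to 1); they miss things now and then, are a little off and sometimes report something else, mostly with a low value. They report only what shows in the picture. A call takes as long as a camera call. They do not tell look-alikes from the thing itself.
- models.outline_of(name, picture): "pixels" (420x560 bool, what is visible of it) and "location" ([column, row] in pixels, amid what is visible of it).
- models.pinpoint(name, picture): "location" ([column, row] in pixels: a listed point, or the origin of a listed thing).
The state is a dict: "clock": time; "joint_pos": joint angles; "qvel": joint speeds; "tau": joint torques, N m; "tcp_pos": TCP position; "orientation": TCP orientation; "wrist_force": force on the tool from outside, world axes, zero at the start; "ft_torque": the same for the moment, N m; "finger_gap": finger opening in m.
Only numpy, scipy, OpenCV 4.12 (cv2) and the standard library are available. Lean on these libraries where they do the work, as an engineer would, in place of code of your own. Each camera call takes 0.05 s, during which the arm holds its last target.

TASK

Put the soil tampers away: draw the lock pin out of the caddy and hang it by its collar in the parking notch on the other side, slide the clear cover fully open, and stand each tamper that is on the bench upright in the bay whose floor shows the outline of its foot. Then slide the cover fully shut again, leaving the pin parked in its notch, and leave the potted seedlings standing where they are.

Things in the scene. Friction and masses are not known exactly. Their poses are not given: they have to be found in the camera images.
- caddy: tool caddy fixed on the bench: grey open-topped box 242 x 242 mm, walls 8 mm thick, 92 mm high; origin under its centre on the bench, x and y along its walls (x roughly away from the robot, y to its left). Inside, 2 x 2 bays 110 mm square; dividers 6 mm thick, tops 26 mm above the bench. Lock block on its -y side, fork plate on its +y side.
- cover (a joint): clear flat cover with metal edging on the caddy: m of travel, 0 shut, 0.232 fully open; slides level along the caddy's -y with about 1.5 N of friction and stays where left. Top 100 mm above the bench. The lock pin in its bore keeps it shut. Open, all the bays are uncovered and it overhangs the caddy's -y side.
- cover_handle (a point): centre of the cover's handle bar, 131 mm above the bench: a black bar 110 mm long along the caddy's x, 14 x 14 mm in section, on two short feet 90 mm apart, 24 mm of free space under it; it moves with the cover; shut, it lies 100 mm from the caddy's centre towards its +y.
- lock_bore (a point): mouth of the upright bore in the lock block (92 mm above the bench, 146 mm from the caddy's centre on its -y side); bore 14 mm wide; the cover's 6 mm lug with a like bore lies on top of it when the cover is shut.
- pin_grip (a point): centre of the black knob of the upright lock pin, on its axis (z up). Steel shank 10 mm thick, 60 mm long; above it a collar 30 mm wide, 6 mm thick; above that the knob, 24 mm thick, 38 mm high. This point is 27 mm above the collar's underside, 17 mm below the top. At the start the shank is in the lock bore, collar on the cover's lug (underside 100 mm above the bench).
- pin_seat (a point): the same pin: the point on its axis at the underside of the collar.
- notch (a point): parking notch for the pin: a slot 15 mm wide in the level 10 mm fork plate on the caddy's +y side, open to +y. This point is on the slot's centre line on the plate's top (92 mm above the bench), 155 mm from the caddy's centre; axes as the caddy's. Slot's closed end 14 mm to -y, open end 22 mm to +y. Parked, the shank hangs in the slot, the collar rests on the plate.
- round_mid (a point): a hand tamper for firming potting soil, the one with a round disc 76 mm across as its steel foot (seen from above); foot 15 mm thick, an upright wooden handle 28 mm thick on it, 80 mm high in all, about 0.3 kg. This point is on the handle's axis, 40 mm above the foot's underside; z is up. It may be absent (None from the start).
- bay_round_floor (a point): centre of the floor (9 mm above the bench) of the caddy bay labelled for that tamper: the dark floor pad carries a white full-size outline of a round disc 76 mm across. Which bay is which changes from start to start.
- square_mid (a point): a hand tamper for firming potting soil, the one with a square 66 x 66 mm as its steel foot (seen from above); foot 15 mm thick, an upright wooden handle 28 mm thick on it, 80 mm high in all, about 0.3 kg. This point is on the handle's axis, 40 mm above the foot's underside; z is up. It may be absent (None from the start).
- bay_square_floor (a point): centre of the floor (9 mm above the bench) of the caddy bay labelled for that tamper: the dark floor pad carries a white full-size outline of a square 66 x 66 mm. Which bay is which changes from start to start.
- bar_mid (a point): a hand tamper for firming potting soil, the one with a narrow bar 92 mm (its x) x 36 mm (its y) as its steel foot (seen from above); foot 15 mm thick, an upright wooden handle 28 mm thick on it, 80 mm high in all, about 0.3 kg. This point is on the handle's axis, 40 mm above the foot's underside; z is up. It may be absent (None from the start).
- bay_bar_floor (a point): centre of the floor (9 mm above the bench) of the caddy bay labelled for that tamper: the dark floor pad carries a white full-size outline of a narrow bar 92 mm (its x) x 36 mm (its y). Which bay is which changes from start to start.
- cross_mid (a point): a hand tamper for firming potting soil, the one with a plus-shaped cross of two bars, each 92 x 26 mm, along its x and y as its steel foot (seen from above); foot 15 mm thick, an upright wooden handle 28 mm thick on it, 80 mm high in all, about 0.3 kg. This point is on the handle's axis, 40 mm above the foot's underside; z is up. It may be absent (None from the start).
- bay_cross_floor (a point): centre of the floor (9 mm above the bench) of the caddy bay labelled for that tamper: the dark floor pad carries a white full-size outline of a plus-shaped cross of two bars, each 92 x 26 mm, along its x and y. Which bay is which changes from start to start.
- pot_mid: a black pot with a living seedling, 68 mm across, 60 mm high, plant up to 60 mm above it, amid the tampers; origin under its centre. Leave alone.
- pot_back: a black pot with a living seedling, 68 mm across, 60 mm high, plant up to 60 mm above it, towards the back; origin under its centre. Leave alone.
- pot_side: a black pot with a living seedling, 68 mm across, 60 mm high, plant up to 60 mm above it, at the left side; origin under its centre. Leave alone.
Not all that is in view belongs to the job. Leave any green or purple look-alike of the part that bears bar_mid alone.

How it is judged:
By the outcome, as a careful person would: the job done as asked, in the order asked, and still so for the second after the job is handed in, with the robot touching nothing.
Of tamper_round, tamper_square, tamper_bar, tamper_cross only 3 to 4 are there at a start; the rules pass over those that are not, and their reading is None.
At some moment in a run one of tamper_round, tamper_square, tamper_bar, tamper_cross may be knocked a few centimetres aside while the robot is not near it.
It also fails if it takes over 192 s, if anything falls off the work surface, if the arm or the gripper's body presses on something with over 40 N, if the wrist force passes 120 N, or if a joint passes its speed limit or range.

## Working session

There is one attempt and no reset: what is moved stays moved. The work goes in short steps, Python scripts to look and compute and a tool call to move; the robot and the scene stay as the last step left them, time stands still between calls to the robot, and variables do not carry over. Pictures are saved under pics/ and viewed, and the job is handed in when it is done.

Besides the shell and the picture viewer there is one more tool, called after "Request:" as name(argument=value, ...) on one line, values as JSON. servo_tool: Moves the arm, as the interface text tells. Its arguments: {"type":"object","properties":{"moves":{"type":"array"},"grip_force":{"type":"number"}},"required":["moves"]}

```bash
mkdir -p pics; cat > h.py <<'E'
import numpy as np, cv2
from workcell import env, optics, order, models
from scipy.spatial.transform import Rotation as R
def shot(name,fn=None):
    p=optics.read_camera(name)
    if fn: cv2.imwrite('pics/'+fn,np.array(p['pixels']))
    return p
def K(p): return 210/np.tan(np.radians(p['vertical_fov'])/2)
def ray(p,uv):
    f=K(p); d=np.array([(uv[0]-p['cx'])/f,(uv[1]-p['cy'])/f]); s=d.copy()
    for _ in range(30): s=d/(1+p['k1']*(s@s))
    E=np.array(p['extrinsics']); Rm=E[:3,:3]; o=-Rm.T@E[:3,3]
    return o, Rm.T@np.array([s[0],-s[1],-1])
def atz(p,uv,z):
    o,d=ray(p,uv); return o+d*(z-o[2])/d[2]
def proj(p,X):
    E=np.array(p['extrinsics']); c=E[:3,:3]@np.array(X)+E[:3,3]
    s=np.array([c[0],-c[1]])/-c[2]; s=s*(1+p['k1']*(s@s)); return s*K(p)+[p['cx'],p['cy']]
def tri(obs):
    A=np.zeros((3,3));b=np.zeros(3)
    for p,uv in obs:
        o,d=ray(p,uv); d=d/np.linalg.norm(d); M=np.eye(3)-np.outer(d,d); A+=M;b+=M@o
    return np.linalg.solve(A,b)
def st():
    s=env.get_state(); return s
E
python3 - <<'E'
from h import *
ps={n:shot(n,n+'0.png') for n in('scene','top','wrist')}
for n,p in ps.items(): print(n,p['vertical_fov'],p['cx'],p['cy'],p['k1'],np.round(p['extrinsics'],3).tolist(),p['shot'])
s=st(); print(s['tcp_pos'],s['orientation'],s['clock'],s['finger_gap'])
hz=dict(pin_grip=.127,pin_seat=.1,cover_handle=.131,lock_bore=.092,notch=.092,caddy=0,round_mid=.04,square_mid=.04,bar_mid=.04,cross_mid=.04,bay_round_floor=.009,bay_square_floor=.009,bay_bar_floor=.009,bay_cross_floor=.009,pot_mid=0,pot_back=0,pot_side=0)
for k,z in hz.items():
    for n in('scene','top'):
        for r in models.pinpoint(k,ps[n])[:3]:
            print(k,n,round(r['conf'],2),np.round(r['location'],0),np.round(atz(ps[n],r['location'],z),3))
E
```

```text
scene 42.62300037396173 276.9480596128213 208.04155383938775 -0.18867014613667213 [[0.824, 0.567, 0.008, -0.51], [-0.323, 0.458, 0.828, 0.068], [0.466, -0.685, 0.561, -1.633], [0.0, 0.0, 0.0, 1.0]] 1
top 48.967249054716724 279.92737156890064 209.2219257127722 0.01096185359785094 [[-0.005, -1.0, 0.004, 0.052], [0.996, -0.005, 0.093, -0.561], [-0.093, 0.004, 0.996, -1.514], [0.0, 0.0, 0.0, 1.0]] 2
wrist 71.03976287097997 274.64507266336494 213.72490905135462 -0.02131839065226491 [[0.245, -0.97, -0.002, -0.573], [0.921, 0.233, -0.31, 0.041], [0.301, 0.074, 0.951, -0.379], [0.0, 0.0, 0.0, 1.0]] 3
[ 0.14040999 -0.5572191   0.23062334] [-0.08655756 -0.70172234 -0.08751504  0.70173689] 0.15 0.08535158428465767
pin_grip scene 0.66 [134. 282.] [ 0.506 -0.353  0.127]
pin_grip top 0.64 [412. 218.] [ 0.521 -0.361  0.127]
pin_seat scene 0.7 [140. 294.] [ 0.518 -0.352  0.1  ]
pin_seat top 0.62 [189. 201.] [0.582 0.339 0.1  ]
pin_seat top 0.48 [408. 220.] [ 0.519 -0.357  0.1  ]
pin_seat top 0.45 [235. 165.] [0.696 0.192 0.1  ]
cover_handle scene 0.9 [199. 222.] [ 0.479 -0.118  0.131]
cover_handle s
[... 792 characters left out ...]
246.] [0.441 0.353 0.04 ]
bar_mid top 0.56 [190. 196.] [0.605 0.345 0.04 ]
bar_mid top 0.55 [228. 262.] [0.386 0.219 0.04 ]
cross_mid top 0.72 [264. 240.] [0.457 0.103 0.04 ]
cross_mid top 0.32 [409. 218.] [ 0.527 -0.377  0.04 ]
bay_square_floor scene 0.74 [201. 224.] [0.367 0.002 0.009]
bay_cross_floor top 0.25 [148. 256.] [0.407 0.489 0.009]
pot_mid scene 0.9 [291. 212.] [0.53  0.198 0.   ]
pot_mid top 0.97 [234. 221.] [0.524 0.204 0.   ]
pot_back scene 0.75 [350. 235.] [0.721 0.199 0.   ]
pot_back top 0.72 [405. 222.] [ 0.518 -0.375  0.   ]
pot_back top 0.6 [233. 164.] [0.72  0.209 0.   ]
pot_side scene 0.56 [309. 159.] [0.41  0.492 0.   ]
pot_side top 0.95 [149. 255.] [0.411 0.49  0.   ]
```

View pics/scene0.png

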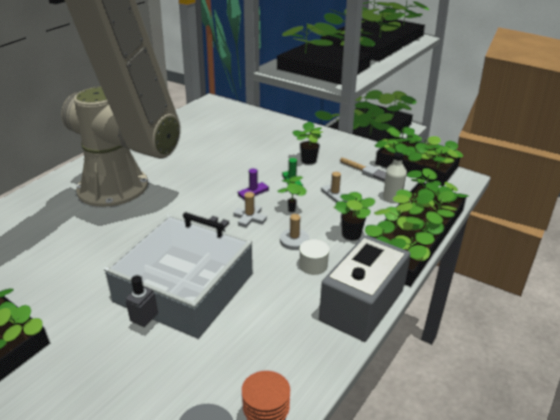

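View pics/top0.png

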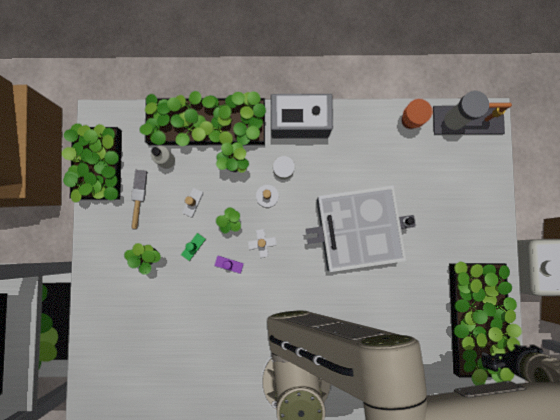

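View pics/wrist0.png

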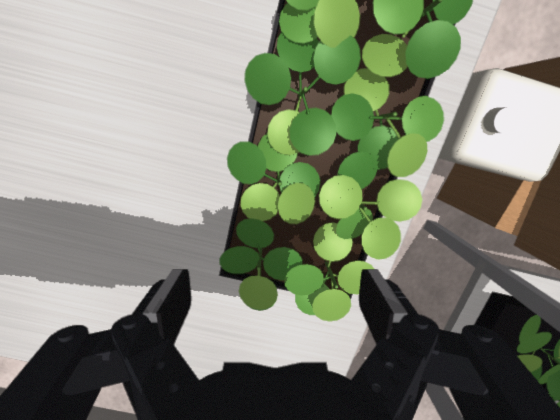

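```bash
python3 - <<'E'
import cv2
a=cv2.imread('pics/top0.png')
cv2.imwrite('pics/top0b.png',cv2.resize(a[140:300,130:450],(800,400),interpolation=cv2.INTER_CUBIC))
cv2.imwrite('pics/top0c.png',cv2.resize(a[140:300,130:290],(800,800),interpolation=cv2.INTER_CUBIC)[:600])
E
```

```text
(no output)
```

View pics/top0b.png

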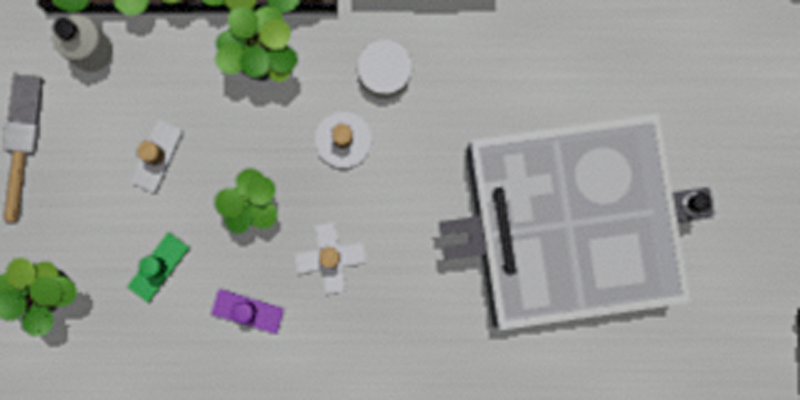

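View pics/top0c.png

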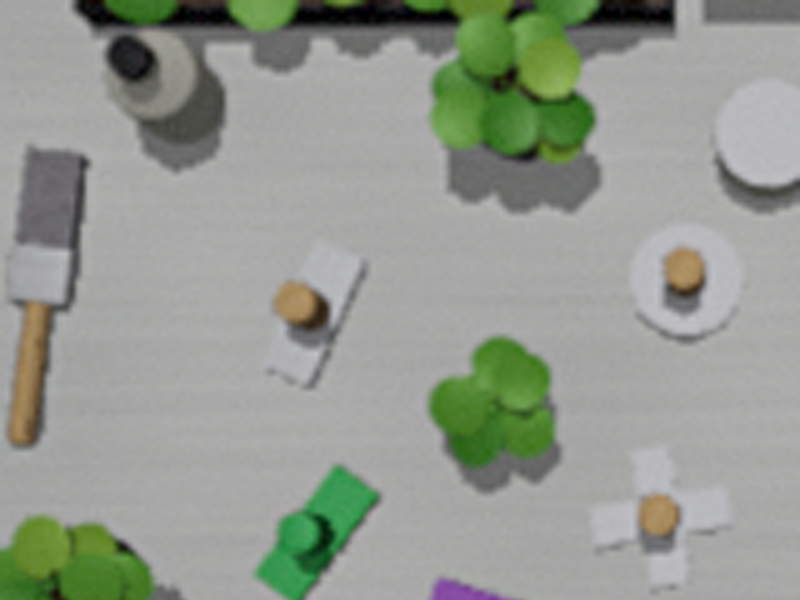

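The top view shows the candidates:
- **Tampers with wooden handles:** round (267,195), bar (193,202) and cross (262,243). There is no square one.
- **Look-alike bars to leave:** green (194,247) and purple (229,265).
- **Other confusable items:** white cap (284,167) and trowel (138,200).
- **Bays seen through the cover:** cross is far +y, round far −y, bar near +y, square near −y.

```bash
cat >> h.py <<'E'
def frame():
    s=st(); q=s['orientation']; Rm=R.from_quat([q[1],q[2],q[3],q[0]]).as_matrix(); return np.array(s['tcp_pos']),Rm,s
def plan(target,yawdir=None):
    """target TCP xyz; yawdir: world angle wanted for the tool y axis (mod pi). prints shift(cm) in present tool axes, turn, shift after turn"""
    t,Rm,s=frame(); y=Rm[:,1]; cur=np.arctan2(y[1],y[0])
    d=np.array(target)-t
    print('tcp',np.round(t,4),'tool x',np.round(Rm[:,0],3),'ydir',round(cur,3),'j6',round(s['joint_pos'][5],2),'clk',round(s['clock'],2))
    print('shift cm now:',np.round(Rm.T@d*100,2))
    if yawdir is not None:
        # turn about tool x (down): +turn => yaw decreases
        dy=(yawdir-cur+np.pi/2)%np.pi-np.pi/2
        Rn=Rm@R.from_rotvec([-dy,0,0]).as_matrix()
        print('turn x:',round(-dy,3),'(alt',round(-dy-np.sign(-dy)*np.pi,3),') shift cm after turn:',np.round(Rn.T@d*100,2))
E
python3 - <<'E'
from h import *
p=shot('top')
cs=[(472,142),(658,118),(688,300),(497,328)]
P=[]
for c in cs:
    x=atz(p,(130+c[0]/2.5,140+c[1]/2.5),0.1); P.append(x[:2]); print(x)
P=np.array(P);print('ctr',P.mean(0)); 
e=(P[0]-P[1]+P[3]-P[2])/2; print('y dir yaw',np.arctan2(-e[0],e[1]),np.linalg.norm(e)); e=(P[0]-P[3]+P[1]-P[2])/2; print(np.arctan2(e[1],e[0]),np.linalg.norm(e))
plan([0.50,-0.34,0.30],0.14)
E
```

```text
[ 0.59318646 -0.07452755  0.1       ]
[ 0.62286362 -0.3125239   0.1       ]
[ 0.3916151  -0.34372929  0.1       ]
[ 0.357869   -0.10280537  0.1       ]
ctr [ 0.49138355 -0.20839652]
y dir yaw 0.13166357253427977 0.24155078906694466
0.1268074406329547 0.23517124506489595
tcp [ 0.1405 -0.5576  0.2313] tool x [ 0. -0. -1.] ydir -1.324 j6 1.43 clk 1.9
shift cm now: [ -6.87 -12.32 -40.18]
turn x: -1.464 (alt 1.678 ) shift cm after turn: [ -6.87  38.64 -16.53]
```

Request:
servo_tool(moves=[[-1,0,0,-0.183,-1],[-1,0,0,-0.183,-1],[-1,0,0,-0.183,-1],[-1,0,0,-0.183,-1],[-1,0,0,-0.183,-1],[-1,0,0,-0.183,-1],[-1,0,0,-0.183,-1],[0,0,0,-0.183,-1],[0,0,0,0,-1],[0,0,0,0,-1]], grip_force=30)

```text
clock: 3.15
tcp_pos: [0.1405, -0.5575, 0.3011]
orientation: [0.533, 0.465, 0.533, -0.465]
wrist_force: [-0.2, -0.8, -0.1]
finger_gap: 0.0852
```

Request:
servo_tool(moves=[[0,4.8,-1.7,0,-1],[0,4.8,-1.7,0,-1],[0,4.8,-1.7,0,-1],[0,4.8,-1.7,0,-1],[0,4.8,-1.7,0,-1],[0,4.8,-1.7,0,-1],[0,4.8,-1.7,0,-1],[0,4.8,-1.7,0,-1],[0,0,0,0,-1],[0,0,0,0,-1]])

```text
clock: 4.4
tcp_pos: [0.5015, -0.3692, 0.3009]
orientation: [0.533, 0.464, 0.534, -0.464]
wrist_force: [-0.8, 0.2, -0.2]
finger_gap: 0.0856
```

```bash
python3 - <<'E'
from h import *
p=shot('wrist','w1.png')
print(K(p))
for k,z in dict(pin_grip=.127,pin_seat=.1,cover_handle=.131,lock_bore=.1,notch=.092,bay_round_floor=.009,bay_bar_floor=.009,bay_cross_floor=.009,bay_square_floor=.009).items():
    for r in models.pinpoint(k,p)[:2]: print(k,round(r['conf'],2),np.round(r['location'],0),np.round(atz(p,r['location'],z),4))
plan([0.513,-0.355,.2],.13)
E
```

```text
294.19315607719835
pin_grip 0.86 [291. 179.] [ 0.5165 -0.3495  0.127 ]
pin_seat 0.86 [285. 176.] [ 0.5114 -0.3524  0.1   ]
lock_bore 0.96 [286. 172.] [ 0.5118 -0.3472  0.1   ]
tcp [ 0.5014 -0.3697  0.3015] tool x [ 0. -0. -1.] ydir 0.139 j6 0.67 clk 4.9
shift cm now: [10.15  1.35 -1.3 ]
turn x: 0.009 (alt -3.132 ) shift cm after turn: [10.15  1.34 -1.31]
```

View pics/w1.png

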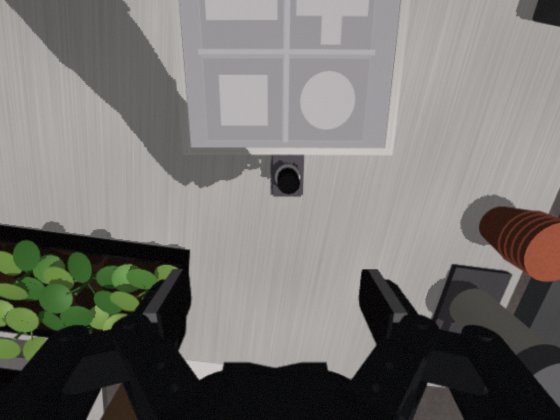

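```bash
python3 - <<'E'
from h import *
p=shot('wrist'); g=np.array(p['pixels']).copy()
cv2.imwrite('pics/w1c.png',cv2.resize(g[100:220,180:400],None,fx=3.6,fy=3.6,interpolation=cv2.INTER_CUBIC))
print(atz(p,(288,182),.144))
a=atz(p,(183,150),.1);b=atz(p,(392,153),.1); print(a,b,np.arctan2((b-a)[1],(b-a)[0]),np.linalg.norm(b-a),(a+b)/2)
t=st()['tcp_pos']; print(proj(p,[t[0],t[1],.127]))
E
```

```text
[ 0.51237414 -0.35062629  0.144     ]
[ 0.39061738 -0.33932801  0.1       ] [ 0.62936936 -0.30909495  0.1       ] 0.12595916142974772 0.24065856822288811 [ 0.50999337 -0.32421148  0.1       ]
[274.97336235 194.18303096]
```

View pics/w1c.png

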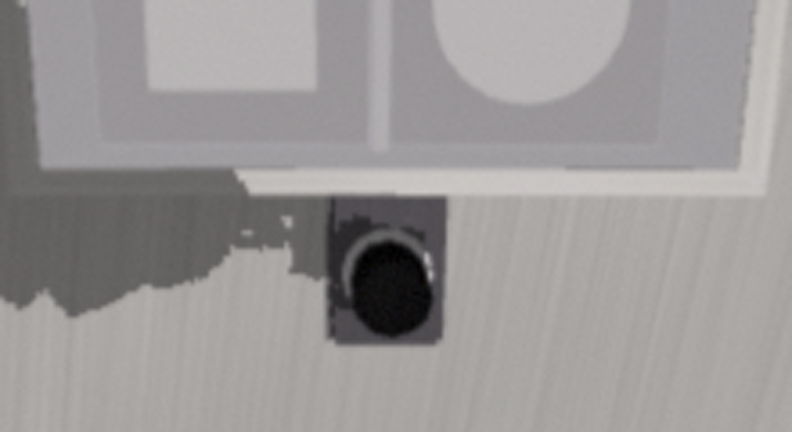

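Request:
servo_tool(moves=[[0,1.4,-1.8,0,-1],[3.8,0,0,0,-1],[3.8,0,0,0,-1],[3.8,0,0,0,-1],[3.8,0,0,0,-1],[3.7,0,0,0,-1],[0,0,0,0,-1],[0,0,0,0,1],[0,0,0,0,1],[0,0,0,0,1]], grip_force=40)

```text
clock: 6.2
tcp_pos: [0.5139, -0.3502, 0.1139]
orientation: [0.535, 0.464, 0.533, -0.464]
wrist_force: [-0.4, -0.0, -0.7]
finger_gap: 0.0321
```

Request:
servo_tool(moves=[[0,0,0,0,1],[0,0,0,0,1],[0,0,0,0,1],[0,0,0,0,1],[0,0,0,0,1],[0,0,0,0,1],[0,0,0,0,1],[0,0,0,0,1],[0,0,0,0,1],[0,0,0,0,1]])

```text
clock: 7.45
tcp_pos: [0.5136, -0.3501, 0.1137]
orientation: [0.535, 0.464, 0.533, -0.464]
wrist_force: [-0.4, 0.1, 6.5]
finger_gap: 0.023
```

```bash
python3 - <<'E'
from h import *
p=shot('wrist','w2.png'); s=st(); print(s['finger_gap'],s['tcp_pos'],s['wrist_force'])
E
```

```text
0.02288005999076457 [ 0.51358219 -0.35010431  0.11366055] [-0.80810789  1.13093484  5.49634647]
```

View pics/w2.png

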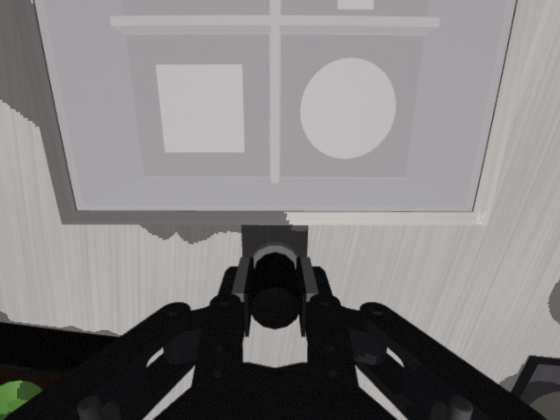

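Request:
servo_tool(moves=[[-1.5,0,0,0,1],[-2.5,0,0,0,1],[-2.5,0,0,0,1],[-2.5,0,0,0,1],[-2.5,0,0,0,1],[0,0,-5,0,1],[0,0,-5,0,1],[0,0,-5,0,1],[0,0,0,0,1],[0,0,0,0,1]])

```text
clock: 8.75
tcp_pos: [0.4925, -0.2013, 0.228]
orientation: [0.534, 0.464, 0.533, -0.464]
wrist_force: [0.0, 0.1, -0.1]
finger_gap: 0.0226
```

```bash
python3 - <<'E'
from h import *
p=shot('wrist','w3.png'); s=st(); print(s['finger_gap'],s['tcp_pos'],s['wrist_force'])
for r in models.pinpoint('notch',p)[:2]+models.pinpoint('cover_handle',p)[:2]: print(r['conf'],r['location'],atz(p,r['location'],.092),atz(p,r['location'],.131))
E
```

```text
0.022641795347803046 [ 0.4925881  -0.20186232  0.22777357] [-0.00335648 -0.45809219 -1.00520125]
0.9 [275.2, 31.9] [ 0.47190479 -0.05406745  0.092     ] [ 0.47312833 -0.06354795  0.131     ]
0.68 [277.4, 100.3] [ 0.48138437 -0.10677787  0.092     ] [ 0.48127512 -0.10884747  0.131     ]
```

View pics/w3.png

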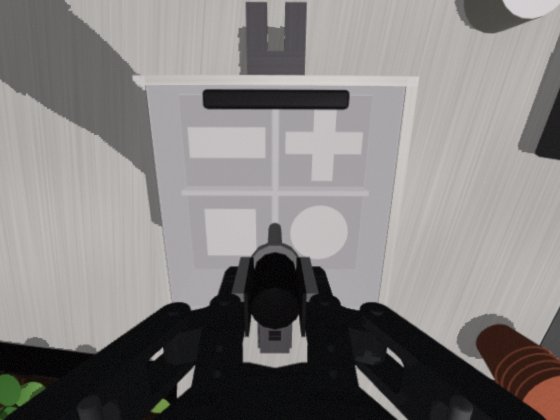

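```bash
python3 - <<'E'
from h import *
p=shot('wrist'); g=np.array(p['pixels']); 
cv2.imwrite('pics/w3c.png',cv2.resize(g[0:120,190:360],None,fx=4.5,fy=4.5,interpolation=cv2.INTER_CUBIC))
cv2.imwrite('pics/w3d.png',cv2.resize(g[200:340,220:330],None,fx=4,fy=4,interpolation=cv2.INTER_CUBIC))
t,Rm,s=frame()
for uv,z in (((276,5),.092),((276,50),.092),((285,5),.092),((267,5),.092),((285,48),.092),((267,48),.092),((133,80),.1),((417,81),.1),((203,100),.138),((349,99),.138)):
    X=atz(p,uv,z); print(uv,X,np.round(Rm.T@(X-t)*100,2))
E
```

```text
(276, 5) [ 0.46990612 -0.03563872  0.092     ] [ 13.52   0.08 -16.81]
(276, 50) [ 0.47452154 -0.068256    0.092     ] [ 13.52   0.08 -13.52]
(285, 5) [ 0.4771303  -0.03462031  0.092     ] [ 13.52   0.81 -16.81]
(267, 5) [ 0.46268148 -0.03665105  0.092     ] [ 13.52  -0.65 -16.81]
(285, 48) [ 0.4818017  -0.06570058  0.092     ] [ 13.52   0.84 -13.67]
(267, 48) [ 0.46681635 -0.06780507  0.092     ] [ 13.52  -0.67 -13.67]
(133, 80) [ 0.35836103 -0.10851555  0.1       ] [ 12.72 -11.98 -11.13]
(417, 81) [ 0.59589403 -0.07598001  0.1       ] [ 12.72  12.   -11.07]
(203, 100) [ 0.42700686 -0.11733385  0.138     ] [ 8.92 -5.3  -9.31]
(349, 99) [ 0.53321988 -0.10173531  0.138     ] [ 8.92  5.43 -9.39]
```

View pics/w3c.png

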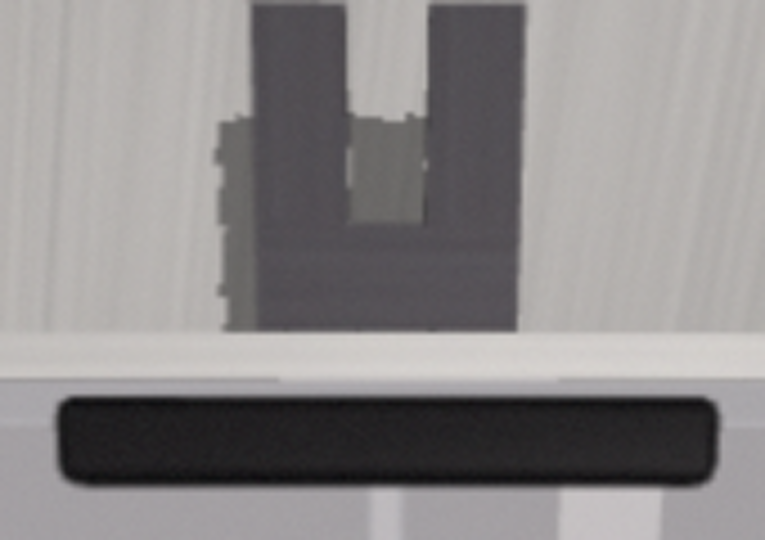

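View pics/w3d.png

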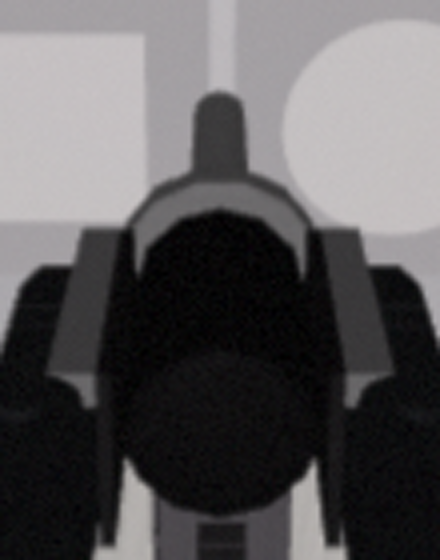

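Request:
servo_tool(moves=[[0,0.1,-5,0,1],[0,0,-5,0,1],[0,0,-5,0,1],[0,0,0,0,1],[2.2,0,0,0,1],[2.2,0,0,0,1],[0,0,0,0,1],[0,0,0,0,1],[0,0,0,0,1],[0,0,0,0,1]])

```text
clock: 10.2
tcp_pos: [0.4727, -0.0527, 0.184]
orientation: [0.534, 0.464, 0.533, -0.464]
wrist_force: [0.0, 1.1, -0.3]
finger_gap: 0.0229
```

```bash
python3 - <<'E'
from h import *
p=shot('wrist','w4.png'); s=st(); print(s['finger_gap'],s['tcp_pos'],s['wrist_force'])
g=np.array(p['pixels']); 
cv2.imwrite('pics/w4c.png',cv2.resize(g[150:300,200:350],None,fx=4,fy=4,interpolation=cv2.INTER_CUBIC))
E
```

```text
0.022702066346153342 [ 0.47256656 -0.05254125  0.18382761] [-0.07308181  0.74041579 -0.20886228]
```

View pics/w4c.png

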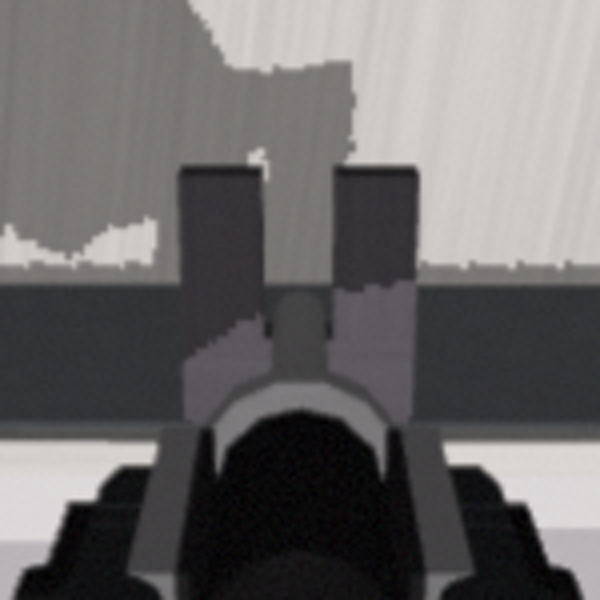

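Request:
servo_tool(moves=[[1.5,0,0,0,1],[2,0,0,0,1],[2,0,0,0,1],[1.5,0,0,0,1],[0.5,0,0,0,1],[0,0,0,0,1],[0.2,0,0,0,1],[0,0,0,0,1],[0,0,0,0,1],[0,0,0,0,1]])

```text
clock: 11.5
tcp_pos: [0.4724, -0.0525, 0.1065]
orientation: [0.534, 0.464, 0.534, -0.464]
wrist_force: [0.3, 0.6, -1.4]
finger_gap: 0.0227
```

```bash
python3 - <<'E'
from h import *
p=shot('wrist','w5.png'); s=st(); print(s['finger_gap'],s['tcp_pos'],s['wrist_force'])
p=shot('scene','s5.png');cv2.imwrite('pics/s5c.png',cv2.resize(np.array(p['pixels'])[170:310,90:270],None,fx=4,fy=4,interpolation=cv2.INTER_CUBIC))
E
```

```text
0.02300420614127325 [ 0.47230405 -0.05242009  0.10644472] [ 1.03383079 -0.14882812 -1.64461123]
```

View pics/w5.png

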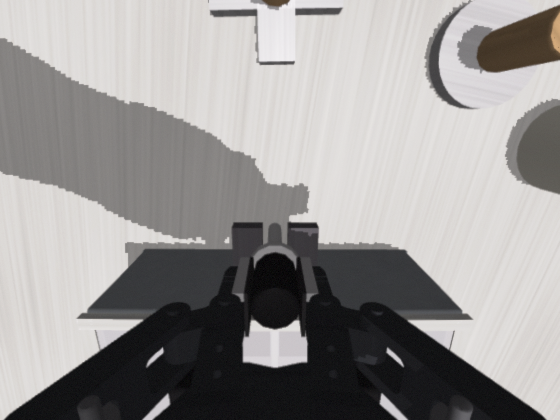

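View pics/s5c.png

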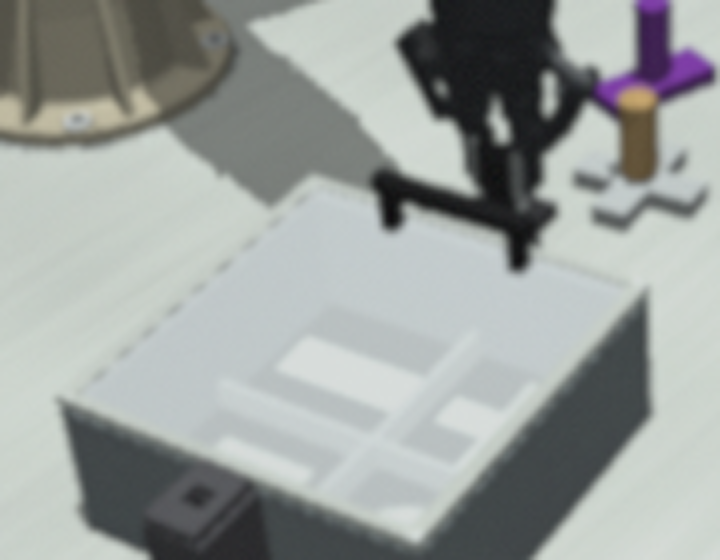

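Request:
servo_tool(moves=[[0.1,0,0,0,1],[0,0,0,0,1],[0,0,0,0,0.3],[0,0,0,0,0],[0,0,0,0,-0.5],[0,0,0,0,-0.5],[-3,0,0,0,-0.5],[-4,0,0,0,-1],[-4,0,0,0,-1],[0,0,0,0,-1]])

```text
clock: 12.85
tcp_pos: [0.4743, -0.053, 0.2185]
orientation: [0.536, 0.465, 0.532, -0.463]
wrist_force: [-0.1, 0.6, 0.0]
finger_gap: 0.0856
```

```bash
python3 - <<'E'
from h import *
p=shot('wrist','w6.png'); s=st(); print(s['finger_gap'],s['tcp_pos'],s['wrist_force'])
c=np.array([.4935,-.2063]); yaw=.137; yh=np.array([-np.sin(yaw),np.cos(yaw)]); h=c+.1*yh; print(h)
plan([h[0],h[1],.2],yaw+np.pi/2)
E
```

```text
0.08543591982532253 [ 0.47322811 -0.05267293  0.21651337] [ 0.40185016 -0.47818951  0.21153158]
[ 0.47984282 -0.10723698]
tcp [ 0.4732 -0.0527  0.2165] tool x [ 0.003 -0.001 -1.   ] ydir 0.14 j6 1.15 clk 12.9
shift cm now: [ 1.66 -0.11  5.49]
turn x: -1.568 (alt 1.574 ) shift cm after turn: [ 1.66 -5.49 -0.09]
```

View pics/w6.png

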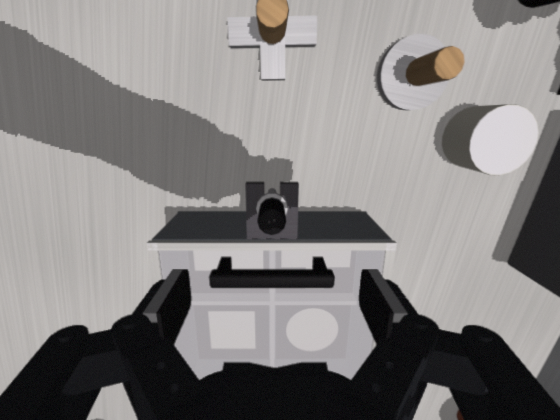

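Request:
servo_tool(moves=[[0,0,0,-0.174,0.2],[0,0,0,-0.174,0.2],[0,0,0,-0.174,0.2],[0,0,0,-0.174,0.2],[0,0,0,-0.174,0.2],[0,0,0,-0.174,0.2],[0,0,0,-0.174,0.2],[0,0,0,-0.174,0.2],[0,0,0,-0.174,0.2],[0,-5.5,-2.3,0,0.2]])

```text
clock: 14.15
tcp_pos: [0.4567, -0.1077, 0.2136]
orientation: [0.705, -0.05, 0.706, 0.051]
wrist_force: [1.7, -2.4, 0.0]
finger_gap: 0.0342
```

```bash
python3 - <<'E'
from h import *
p=shot('wrist','w7.png'); s=st(); print(s['finger_gap'],s['tcp_pos'],s['wrist_force'])
print(proj(p,[.458,-.1102,.131]), proj(p,[.4798,-.1072,.138]))
plan([.458,-.1102,.115],.137+np.pi/2)
E
```

```text
0.0343060513540959 [ 0.45487796 -0.11536359  0.2135531 ] [-1.10657747 -4.30365994  0.83329092]
[270.08608923 223.0071166 ] [269.90843074 251.47712283]
tcp [ 0.4549 -0.1154  0.2136] tool x [-0.003 -0.004 -1.   ] ydir 1.705 j6 -0.55 clk 14.2
shift cm now: [9.85 0.5  0.42]
turn x: -0.003 (alt 3.139 ) shift cm after turn: [9.85 0.5  0.42]
```

View pics/w7.png

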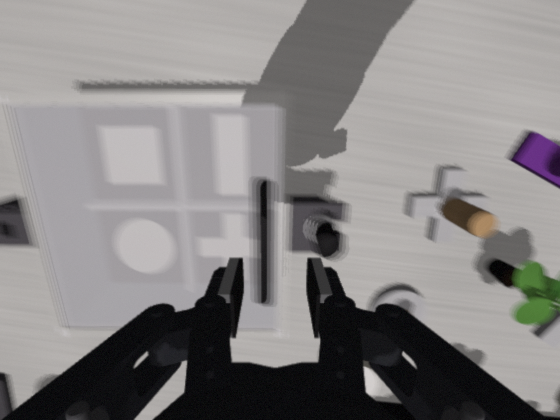

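```bash
python3 - <<'E'
from h import *
for i in range(4): p=shot('wrist','w8.png')
s=st(); print(s['finger_gap'],s['tcp_pos'],s['wrist_force'])
print(proj(p,[.458,-.1102,.131]), proj(p,[.4798,-.1072,.138]))
plan([.458,-.1102,.115],.137+np.pi/2)
g=np.array(p['pixels']); 
cv2.imwrite('pics/w8c.png',cv2.resize(g[130:330,180:380],None,fx=3,fy=3,interpolation=cv2.INTER_CUBIC))
E
```

```text
0.034278777158348046 [ 0.45610796 -0.10977189  0.2141161 ] [0.30389038 0.46906426 1.00044631]
[273.30999992 224.351103  ] [273.43126275 252.74031816]
tcp [ 0.4561 -0.1098  0.2141] tool x [-0.002  0.001 -1.   ] ydir 1.705 j6 -0.54 clk 14.4
shift cm now: [ 9.91 -0.08  0.2 ]
turn x: -0.003 (alt 3.139 ) shift cm after turn: [ 9.91 -0.08  0.2 ]
```

View pics/w8c.png

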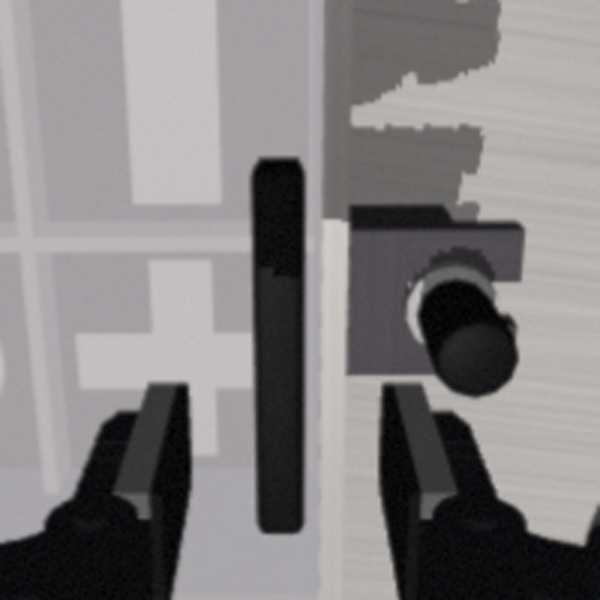

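Request:
servo_tool(moves=[[2,-0.1,0,0,0.2],[2.5,0,0,0,0.2],[2.5,0,0,0,0.2],[2,0,0,0,0.2],[0.9,0,0,0,0.2],[0,0,0,0,0.2],[0,0,0,0,1],[0,0,0,0,1],[0,0,0,0,1],[0,0,0,0,1]], grip_force=40)

```text
clock: 15.65
tcp_pos: [0.4577, -0.1119, 0.1172]
orientation: [0.706, -0.048, 0.705, 0.047]
wrist_force: [-0.4, -5.8, 4.9]
finger_gap: 0.013
```

```bash
python3 - <<'E'
from h import *
for i in range(2): p=shot('wrist','w9.png')
s=st(); print(s['finger_gap'],s['tcp_pos'],s['wrist_force'])
E
```

```text
0.013164188122071614 [ 0.45776472 -0.11190012  0.11721835] [ 0.46038122 -5.60544408  5.28451356]
```

View pics/w9.png

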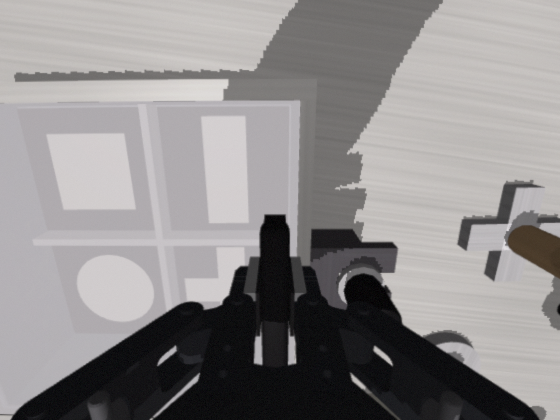

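Request:
servo_tool(moves=[[0,-1,0,0,1],[0,-2.4,0,0,1],[0,-2.4,0,0,1],[0,-2.4,0,0,1],[0,-2.4,0,0,1],[0,-2.4,0,0,1],[0,-2.4,0,0,1],[0,-2.4,0,0,1],[0,-2.4,0,0,1],[0,-2.0,0,0,1]])

```text
clock: 17.0
tcp_pos: [0.4879, -0.3308, 0.1172]
orientation: [0.706, -0.047, 0.705, 0.048]
wrist_force: [1.0, 1.6, 7.9]
finger_gap: 0.0131
```

Request:
servo_tool(moves=[[0,-0.5,0,0,1],[0,-0.4,0,0,1],[0,-0.3,0,0,1],[0,-0.2,0,0,1],[0,0,0,0,1],[0,0,0,0,1],[0,0,0,0,1],[0,0,0,0,1],[0,0,0,0,1],[0,0,0,0,1]])

```text
clock: 18.25
tcp_pos: [0.4894, -0.3418, 0.1172]
orientation: [0.706, -0.047, 0.705, 0.05]
wrist_force: [0.5, 7.1, 10.1]
finger_gap: 0.0129
```

Request:
servo_tool(moves=[[0,0,0,0,0.2],[0,0,0,0,0.2],[0,0,0,0,0.2],[-2,0,0,0,0],[-4,0,0,0,0],[-5,0,0,0,-0.3],[-3,0,0,0,-0.3],[0,0,0,0,-0.3],[0,0,0,0,-0.3],[0,0,0,0,-0.3]])

```text
clock: 19.5
tcp_pos: [0.4882, -0.3443, 0.2546]
orientation: [0.705, -0.047, 0.706, 0.048]
wrist_force: [0.1, 0.0, -0.1]
finger_gap: 0.0554
```

```bash
python3 - <<'E'
from h import *
pw=shot('wrist','w10.png'); p=shot('top','t10.png'); s=st(); print(s['finger_gap'],s['tcp_pos'],s['wrist_force'])
cv2.imwrite('pics/t10b.png',cv2.resize(np.array(p['pixels'])[140:300,130:450],(800,400),interpolation=cv2.INTER_CUBIC))
for k,z in dict(round_mid=.04,bar_mid=.04,cross_mid=.04,square_mid=.04,bay_round_floor=.009,bay_bar_floor=.009,bay_cross_floor=.009,cover_handle=.131).items():
  for q in (p,pw):
    for r in models.pinpoint(k,q)[:2]: print(k,q['shot'],round(r['conf'],2),np.round(r['location'],0),np.round(atz(q,r['location'],z),4))
E
```

```text
0.05557555554367042 [ 0.48831755 -0.34440545  0.25490166] [-0.45943517  0.78440193  0.25718021]
round_mid 22 0.82 [270. 191.] [0.6202 0.083  0.04  ]
bar_mid 22 0.7 [226. 263.] [0.3845 0.2254 0.04  ]
bar_mid 22 0.64 [190. 197.] [0.6008 0.3454 0.04  ]
cross_mid 22 0.72 [264. 241.] [0.455  0.1019 0.04  ]
bay_round_floor 22 0.96 [370. 210.] [ 0.558  -0.2557  0.009 ]
bay_round_floor 21 0.71 [326. 236.] [ 0.5577 -0.2598  0.009 ]
bay_bar_floor 22 0.62 [339. 249.] [ 0.4263 -0.1473  0.009 ]
bay_bar_floor 21 0.92 [419. 155.] [ 0.4276 -0.1598  0.009 ]
bay_bar_floor 21 0.25 [281. 231.] [ 0.5576 -0.3244  0.009 ]
bay_cross_floor 22 0.84 [334. 212.] [ 0.5515 -0.1316  0.009 ]
bay_cross_floor 21 0.97 [409. 240.] [ 0.5463 -0.1401  0.009 ]
cover_handle 22 0.94 [408. 220.] [ 0.5146 -0.3483  0.131 ]
cover_handle 22 0.39 [368. 211.] [ 0.5433 -0.2239  0.131 ]
cover_handle 21 0.95 [280. 231.] [ 0.5108 -0.3351  0.131 ]
```

View pics/t10b.png

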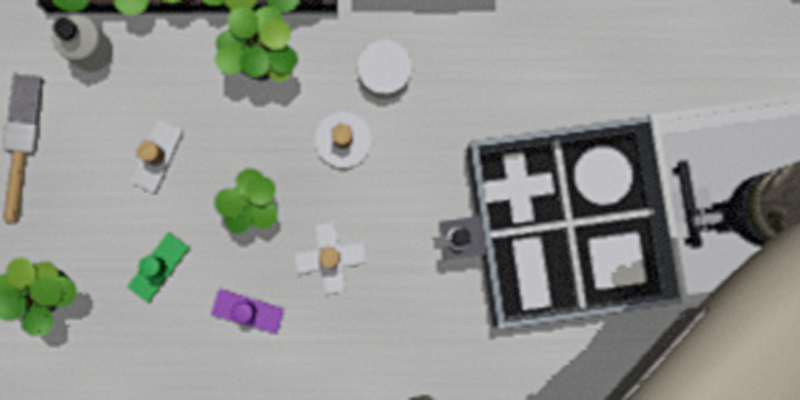

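View pics/w10.png

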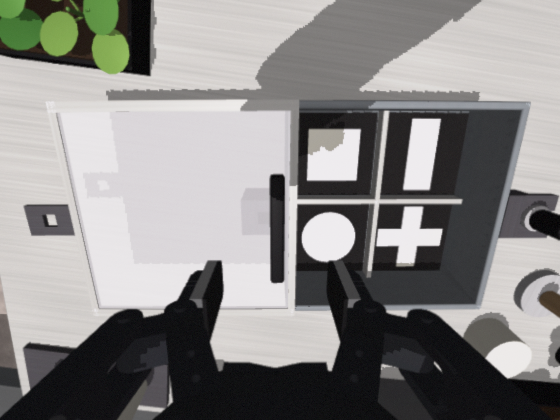

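```bash
python3 - <<'E'
from h import *
plan([.456,.103,.25],.137+np.pi/2)
p=shot('wrist'); E=np.array(p['extrinsics']); t,Rm,s=frame(); print('cam in tool',Rm.T@(-E[:3,:3].T@E[:3,3]-t))
E
```

```text
tcp [ 0.4888 -0.3448  0.2563] tool x [ 0. -0. -1.] ydir 1.706 j6 -0.88 clk 20.4
shift cm now: [ 0.63 44.82  2.79]
turn x: -0.002 (alt 3.14 ) shift cm after turn: [ 0.63 44.81  2.87]
cam in tool [-0.1414997   0.00066189 -0.08040766]
```

Request:
servo_tool(moves=[[0,5,0.3,0,-0.3],[0,5,0.3,0,-0.3],[0,5,0.3,0,-0.3],[0,5,0.3,0,-0.3],[0,5,0.3,0,-0.3],[0,5,0.3,0,-0.3],[0,5,0.3,0,-0.3],[0,5,0.3,0,-0.3],[0,4.8,0.4,0,-0.3],[0,0,0,0,-0.3]])

```text
clock: 21.7
tcp_pos: [0.4556, 0.1055, 0.2565]
orientation: [0.705, -0.05, 0.705, 0.05]
wrist_force: [0.1, -0.2, 0.1]
finger_gap: 0.0553
```

```bash
python3 - <<'E'
from h import *
for i in range(4): p=shot('wrist','w11.png')
s=st(); print(s['finger_gap'],s['tcp_pos'],s['wrist_force'])
for k,z in dict(round_mid=.04,bar_mid=.04,cross_mid=.04).items():
    for r in models.pinpoint(k,p)[:2]: print(k,round(r['conf'],2),np.round(r['location'],0),np.round(atz(p,r['location'],z),4))
E
```

```text
0.05535078509673191 [0.45628029 0.10204519 0.256252  ] [ 0.12436282  0.09675722 -0.23439871]
round_mid 0.97 [251. 290.] [0.6079 0.0908 0.04  ]
bar_mid 0.82 [383. 139.] [0.3824 0.2234 0.04  ]
bar_mid 0.72 [431. 296.] [0.5855 0.3451 0.04  ]
cross_mid 0.79 [283. 180.] [0.4483 0.1131 0.04  ]
```

View pics/w11.png

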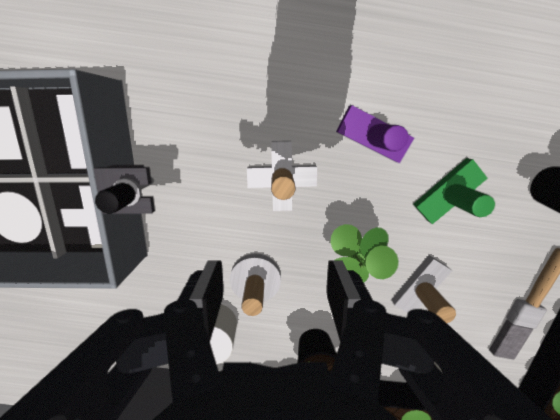

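```bash
python3 - <<'E'
from h import *
p=shot('wrist'); g=np.array(p['pixels'])
cv2.imwrite('pics/w11c.png',cv2.resize(g[130:230,230:340],None,fx=6,fy=6,interpolation=cv2.INTER_CUBIC))
cv2.imwrite('pics/w11d.png',cv2.resize(g[240:330,220:460],None,fx=3.3,fy=3.3,interpolation=cv2.INTER_CUBIC))
print('top',atz(p,(284,185),.08)); a=atz(p,(247,178),.015);b=atz(p,(317,177),.015); print(a,b,(a+b)/2,np.arctan2((b-a)[1],(b-a)[0])-np.pi/2,np.linalg.norm(b-a))
print('round',atz(p,(252,308),.08),'bar',atz(p,(443,313),.08))
E
```

```text
top [0.44550204 0.1116284  0.08      ]
[0.45677437 0.06604048 0.015     ] [0.44316649 0.15721126 0.015     ] [0.44997043 0.11162587 0.015     ] 0.14816322361697631 0.09218071831648478
round [0.60894231 0.09411392 0.08      ] bar [0.58476657 0.33953579 0.08      ]
```

View pics/w11c.png

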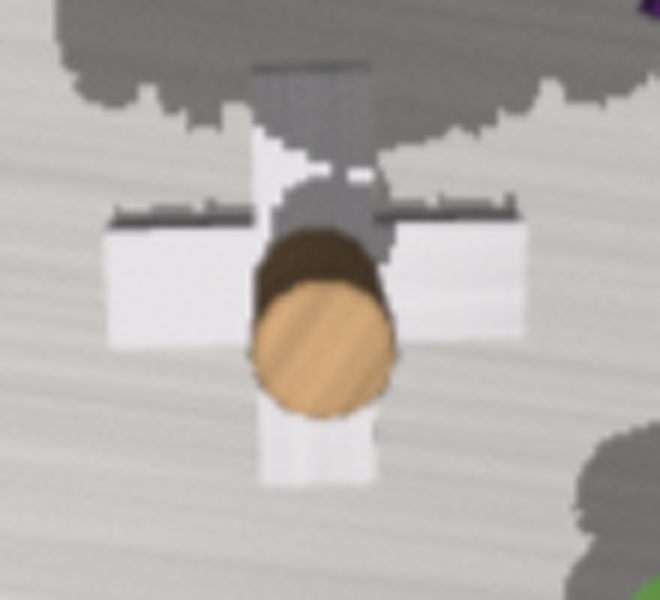

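View pics/w11d.png

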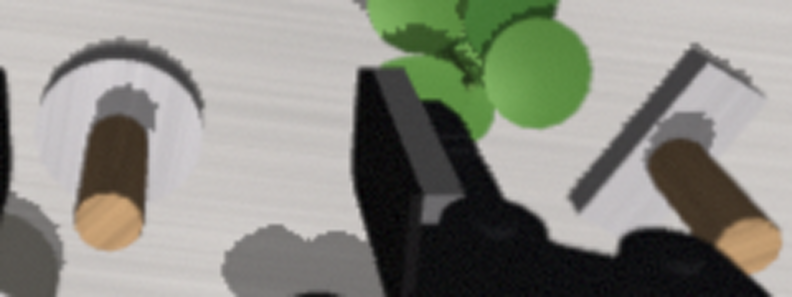

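```bash
python3 - <<'E'
from h import *
plan([.449,.1115,.040],.137+np.pi/2)
E
```

```text
tcp [0.4563 0.1018 0.2562] tool x [-0. -0. -1.] ydir 1.704 j6 -0.09 clk 22.1
shift cm now: [21.62  1.06 -0.6 ]
turn x: -0.004 (alt 3.138 ) shift cm after turn: [21.62  1.06 -0.59]
```

Request:
servo_tool(moves=[[0,1.1,-0.6,0,-0.3],[4,0,0,0,-0.3],[5,0,0,0,-0.3],[5,0,0,0,-0.3],[5,0,0,0,-0.3],[2.6,0,0,0,-0.3],[0,0,0,0,-0.3],[0,0,0,0,1],[0,0,0,0,1],[0,0,0,0,1]], grip_force=60)

```text
clock: 23.35
tcp_pos: [0.4503, 0.113, 0.042]
orientation: [0.707, -0.048, 0.704, 0.048]
wrist_force: [-0.3, -1.3, 7.5]
finger_gap: 0.0264
```

Request:
servo_tool(moves=[[0,0,0,0,1],[0,0,0,0,1],[0,0,0,0,1],[-3,0,0,0,1],[-5,0,0,0,1],[-5,0,0,0,1],[-5,0,0,0,1],[-4,0,0,0,1],[0,0,0,0,1],[0,0,0,0,1]])

```text
clock: 24.6
tcp_pos: [0.4481, 0.113, 0.2594]
orientation: [0.705, -0.048, 0.706, 0.048]
wrist_force: [0.3, -0.1, -3.4]
finger_gap: 0.0269
```

```bash
python3 - <<'E'
from h import *
for i in range(2): p=shot('wrist','w12.png')
s=st(); print(s['finger_gap'],s['tcp_pos'],s['wrist_force'])
plan([.543,-.1409,.26],.137+np.pi/2)
E
```

```text
0.026538226897179214 [0.44757745 0.11288187 0.25850654] [ 0.36390632 -0.57428063 -1.87647423]
tcp [0.4476 0.1129 0.2585] tool x [-0.003 -0.    -1.   ] ydir 1.706 j6 -0.06 clk 24.7
shift cm now: [ -0.17 -26.43   6.04]
turn x: -0.002 (alt 3.14 ) shift cm after turn: [ -0.17 -26.44   5.99]
```

View pics/w12.png

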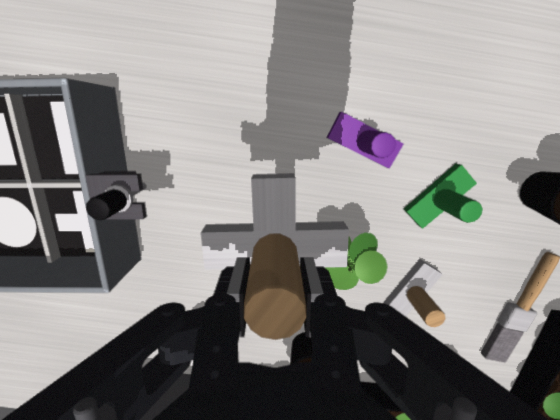

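Request:
servo_tool(moves=[[0,-3.3,0.8,0,1],[0,-3.3,0.8,0,1],[0,-3.3,0.8,0,1],[0,-3.3,0.8,0,1],[0,-3.3,0.8,0,1],[0,-3.3,0.7,0,1],[0,-3.3,0.7,0,1],[0,-3.3,0.6,0,1],[0,0,0,0,1],[0,0,0,0,1]])

```text
clock: 25.95
tcp_pos: [0.5429, -0.1401, 0.2588]
orientation: [0.705, -0.047, 0.706, 0.048]
wrist_force: [-0.0, 0.1, -2.9]
finger_gap: 0.0267
```

```bash
python3 - <<'E'
from h import *
for i in range(2): p=shot('wrist','w13.png')
s=st(); print(s['finger_gap'],s['tcp_pos'],s['wrist_force'])
t,Rm,_=frame()
print('bay centre px',proj(p,[.543,-.1409,.009]))
plan([.543,-.1409,.1],.137+np.pi/2)
E
```

```text
0.026864142078054782 [ 0.54313354 -0.13960205  0.25960464] [ 0.24857933  0.11723892 -3.10318048]
bay centre px [272.76107544 180.11961219]
tcp [ 0.5431 -0.1396  0.2596] tool x [-0.002  0.001 -1.   ] ydir 1.707 j6 -0.53 clk 26.05
shift cm now: [ 1.596e+01 -1.400e-01 -1.000e-02]
turn x: -0.001 (alt 3.141 ) shift cm after turn: [ 1.596e+01 -1.400e-01 -1.000e-02]
```

View pics/w13.png

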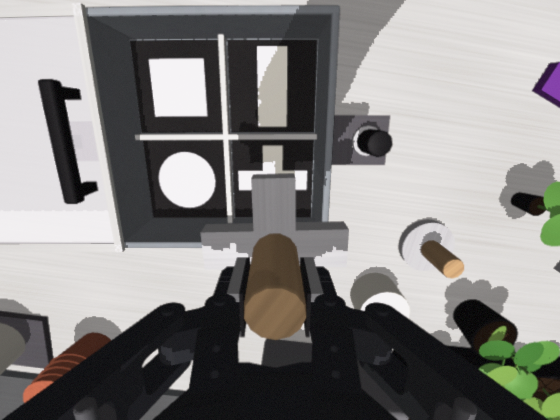

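Request:
servo_tool(moves=[[2,-0.1,0,0,1],[4,0,0,0,1],[4,0,0,0,1],[4,0,0,0,1],[3,0,0,0,1],[2,0,0,0,1],[1.3,0,0,0,1],[0.3,0,0,0,1],[0,0,0,0,1],[0,0,0,0,1]])

```text
clock: 27.3
tcp_pos: [0.5446, -0.1418, 0.0553]
orientation: [0.706, -0.048, 0.705, 0.047]
wrist_force: [0.2, -0.0, -3.0]
finger_gap: 0.0268
```

```bash
python3 - <<'E'
from h import *
for i in range(2): p=shot('wrist','w14.png')
s=st(); print(s['finger_gap'],s['tcp_pos'],s['wrist_force'])
E
```

```text
0.026318291645024715 [ 0.5444715  -0.1418162   0.05512404] [-0.48063763  0.6553012  -2.94519981]
```

View pics/w14.png

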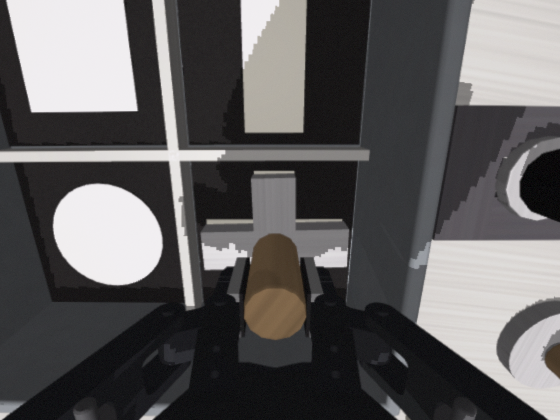

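Request:
servo_tool(moves=[[0.3,0,0,0,1],[0.1,0,0,0,1],[0,0,0,0,1],[0,0,0,0,0],[0,0,0,0,0],[0,0,0,0,0],[-3,0,0,0,0],[-5,0,0,0,0],[-5,0,0,0,0],[-5,0,0,0,0]])

```text
clock: 28.65
tcp_pos: [0.5437, -0.1415, 0.2318]
orientation: [0.706, -0.048, 0.705, 0.048]
wrist_force: [0.9, -0.4, -0.2]
finger_gap: 0.0428
```

```bash
python3 - <<'E'
from h import *
for i in range(3): p=shot('wrist','w15.png')
pt=shot('top','t15.png')
cv2.imwrite('pics/t15b.png',cv2.resize(np.array(pt['pixels'])[140:300,130:450],(800,400),interpolation=cv2.INTER_CUBIC))
s=st(); print(s['finger_gap'],s['tcp_pos'],s['wrist_force'])
for k,z in dict(round_mid=.04,bar_mid=.04).items():
  for q in (p,pt):
    for r in models.pinpoint(k,q)[:2]: print(k,q['shot'],round(r['conf'],2),np.round(r['location'],0),np.round(atz(q,r['location'],z),4))
E
```

```text
0.042350565927332044 [ 0.54461814 -0.14184818  0.23133948] [ 0.34131064 -0.26833948 -0.46714022]
round_mid 37 0.9 [448. 258.] [0.608  0.0896 0.04  ]
round_mid 37 0.18 [388. 139.] [ 0.4737 -0.0244  0.04  ]
round_mid 38 0.65 [273. 195.] [0.6058 0.0724 0.04  ]
bar_mid 38 0.81 [188. 246.] [0.4387 0.3505 0.04  ]
bar_mid 38 0.74 [232. 267.] [0.3714 0.2073 0.04  ]
```

View pics/w15.png

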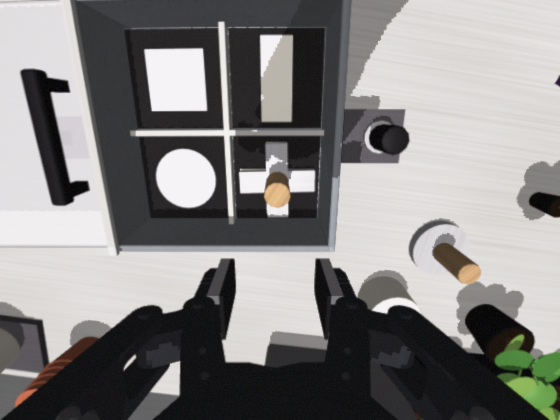

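View pics/t15b.png

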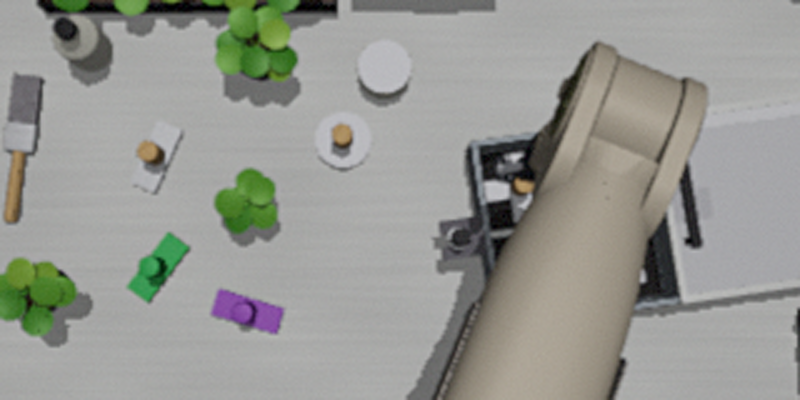

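```bash
python3 - <<'E'
from h import *
p=shot('top'); print(atz(p,(266.8,194),.08),atz(p,(267.2,196),.015))
plan([.611,.087,.25],.137+np.pi/2)
E
```

```text
[0.60551758 0.09164278 0.08      ] [0.60694139 0.09188084 0.015     ]
tcp [ 0.5431 -0.1412  0.2286] tool x [-0.003  0.001 -1.   ] ydir 1.706 j6 -0.53 clk 29.1
shift cm now: [-2.13 21.7   9.8 ]
turn x: -0.002 (alt 3.14 ) shift cm after turn: [-2.13 21.68  9.84]
```

Request:
servo_tool(moves=[[-2,3.6,1.6,0,-0.3],[0,3.7,1.6,0,-0.3],[0,3.7,1.6,0,-0.3],[0,3.7,1.6,0,-0.3],[0,3.7,1.6,0,-0.3],[0,3.7,1.6,0,-0.3],[0,0,0,0,-0.3],[0,0,0,0,-0.3],[0,0,0,0,-0.3],[0,0,0,0,-0.3]])

```text
clock: 30.35
tcp_pos: [0.6091, 0.0893, 0.2503]
orientation: [0.706, -0.047, 0.706, 0.047]
wrist_force: [-0.2, 0.6, -0.2]
finger_gap: 0.0552
```

```bash
python3 - <<'E'
from h import *
p=shot('wrist','w16.png'); g=np.array(p['pixels'])
for r in models.pinpoint('round_mid',p)[:2]: print(r['conf'],r['location'],atz(p,r['location'],.04))
plan([.608,.091,.04],.137+np.pi/2)
cv2.imwrite('pics/w16c.png',cv2.resize(g[120:240,200:340],None,fx=5,fy=5,interpolation=cv2.INTER_CUBIC))
E
```

```text
0.8 [275.1, 186.0] [0.60832156 0.09077019 0.04      ]
tcp [0.6092 0.0896 0.2504] tool x [ 0. -0. -1.] ydir 1.705 j6 -0.12 clk 30.45
shift cm now: [21.04  0.16 -0.1 ]
turn x: -0.003 (alt 3.139 ) shift cm after turn: [21.04  0.16 -0.1 ]
```

View pics/w16c.png

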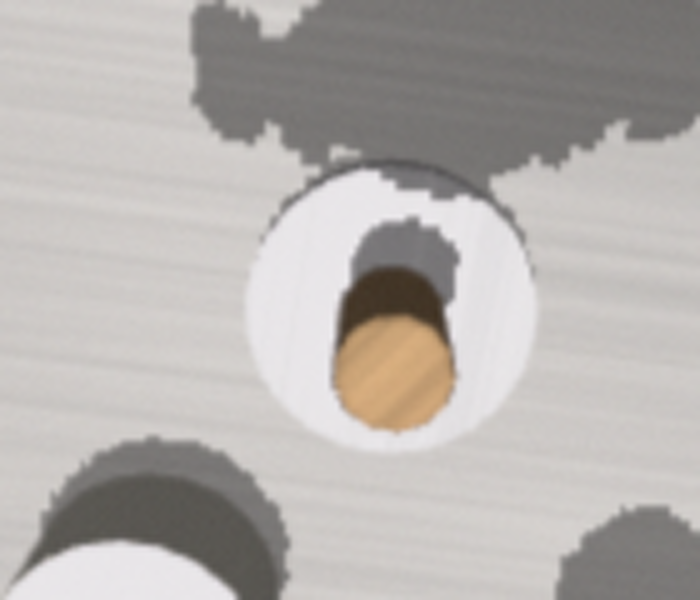

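```bash
python3 - <<'E'
from h import *
p=shot('wrist'); a=atz(p,(278.8,194.4),.08);b=atz(p,(278.2,181.4),.015); print(a,b)
plan([(a[0]+b[0])/2,(a[1]+b[1])/2,.04],.137+np.pi/2)
E
```

```text
[0.60823331 0.0949928  0.08      ] [0.60749678 0.09502494 0.015     ]
tcp [0.6092 0.0897 0.2504] tool x [ 0. -0. -1.] ydir 1.705 j6 -0.12 clk 30.5
shift cm now: [21.04  0.54 -0.07]
turn x: -0.003 (alt 3.139 ) shift cm after turn: [21.04  0.54 -0.07]
```

Request:
servo_tool(moves=[[0,0.5,-0.1,0,-0.3],[4,0,0,0,-0.3],[5,0,0,0,-0.3],[5,0,0,0,-0.3],[5,0,0,0,-0.3],[2,0,0,0,-0.3],[0,0,0,0,-0.3],[0,0,0,0,1],[0,0,0,0,1],[0,0,0,0,1]], grip_force=60)

```text
clock: 31.75
tcp_pos: [0.6091, 0.0951, 0.0422]
orientation: [0.707, -0.048, 0.704, 0.048]
wrist_force: [0.5, -2.0, 5.0]
finger_gap: 0.0271
```

Request:
servo_tool(moves=[[0,0,0,0,1],[0,0,0,0,1],[0,0,0,0,1],[-3,0,0,0,1],[-5,0,0,0,1],[-5,0,0,0,1],[-5,0,0,0,1],[-4,0,0,0,1],[0,0,0,0,1],[0,0,0,0,1]])

```text
clock: 33.0
tcp_pos: [0.6068, 0.0953, 0.2586]
orientation: [0.705, -0.048, 0.706, 0.048]
wrist_force: [1.1, -0.3, -3.4]
finger_gap: 0.0267
```

```bash
python3 - <<'E'
from h import *
for i in range(2): p=shot('wrist','w17.png')
s=st(); print(s['finger_gap'],s['tcp_pos'],s['wrist_force'])
plan([.5589,-.2559,.26],.137+np.pi/2)
E
```

```text
0.02676084316032561 [0.60634216 0.0952109  0.25766187] [ 0.03344445  0.1698801  -3.42503369]
tcp [0.6063 0.0952 0.2577] tool x [-0.004 -0.    -1.   ] ydir 1.706 j6 -0.11 clk 33.1
shift cm now: [ -0.21 -34.15  -9.43]
turn x: -0.002 (alt 3.14 ) shift cm after turn: [ -0.21 -34.13  -9.5 ]
```

View pics/w17.png

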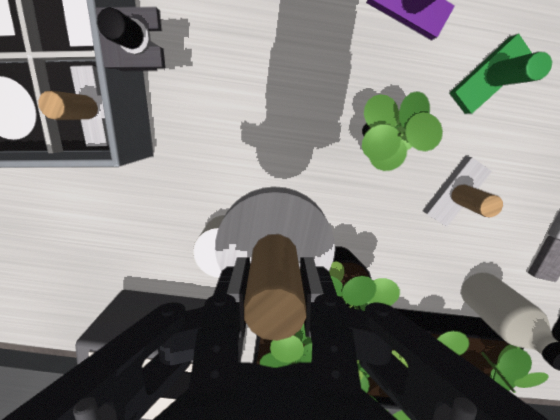

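Request:
servo_tool(moves=[[0,-4.3,-1.2,0,1],[0,-4.3,-1.2,0,1],[0,-4.3,-1.2,0,1],[0,-4.3,-1.2,0,1],[0,-4.3,-1.2,0,1],[0,-4.3,-1.2,0,1],[0,-4.3,-1.1,0,1],[0,-4.0,-1.1,0,1],[0,0,0,0,1],[0,0,0,0,1]])

```text
clock: 34.35
tcp_pos: [0.5597, -0.2548, 0.2586]
orientation: [0.705, -0.047, 0.706, 0.048]
wrist_force: [0.7, 0.3, -2.0]
finger_gap: 0.0266
```

```bash
python3 - <<'E'
from h import *
for i in range(2): p=shot('wrist','w18.png')
s=st(); print(s['finger_gap'],s['tcp_pos'],s['wrist_force'])
print('bay centre px',proj(p,[.5589,-.2559,.009]))
plan([.5589,-.2559,.051],.137+np.pi/2)
E
```

```text
0.026628331791341085 [ 0.5601869  -0.25411801  0.25948751] [ 0.40422327  0.74543538 -2.77829514]
bay centre px [272.52523054 179.25929542]
tcp [ 0.5602 -0.2541  0.2595] tool x [-0.001  0.001 -1.   ] ydir 1.707 j6 -0.69 clk 34.45
shift cm now: [20.85 -0.19 -0.13]
turn x: -0.001 (alt 3.141 ) shift cm after turn: [20.85 -0.19 -0.13]
```

View pics/w18.png

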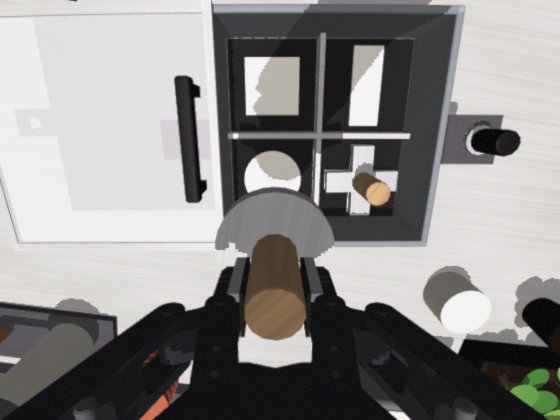

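Request:
servo_tool(moves=[[2,-0.2,-0.1,0,1],[4,0,0,0,1],[4,0,0,0,1],[4,0,0,0,1],[3,0,0,0,1],[2,0,0,0,1],[1.3,0,0,0,1],[0.3,0,0,0,1],[0,0,0,0,1],[0,0,0,0,1]])

```text
clock: 35.7
tcp_pos: [0.5604, -0.2578, 0.0554]
orientation: [0.706, -0.048, 0.705, 0.047]
wrist_force: [-0.5, -0.6, -3.8]
finger_gap: 0.0265
```

```bash
python3 - <<'E'
from h import *
for i in range(2): p=shot('wrist','w19.png')
s=st(); print(s['finger_gap'],s['tcp_pos'],s['wrist_force'])
E
```

```text
0.026632634842941937 [ 0.56018856 -0.25784895  0.05522606] [-0.22570206  0.15858162 -3.61673351]
```

View pics/w19.png

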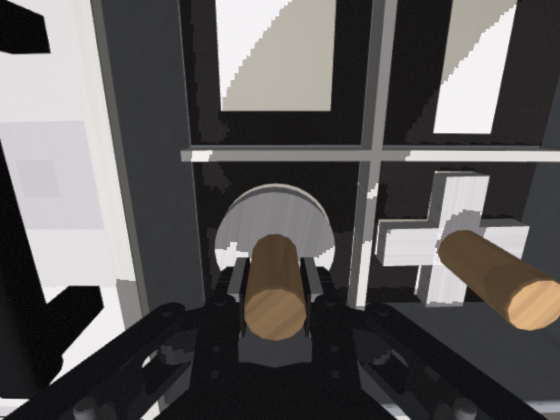

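Over its outline. Lower, release, rise.

Request:
servo_tool(moves=[[0.3,0,0,0,1],[0.1,0,0,0,1],[0,0,0,0,1],[0,0,0,0,0],[0,0,0,0,0],[0,0,0,0,0],[-3,0,0,0,0],[-5,0,0,0,0],[-5,0,0,0,0],[-5,0,0,0,0]])

```text
clock: 37.05
tcp_pos: [0.5596, -0.2574, 0.2318]
orientation: [0.706, -0.048, 0.705, 0.048]
wrist_force: [1.0, -1.0, -0.1]
finger_gap: 0.0428
```

```bash
python3 - <<'E'
from h import *
for i in range(3): p=shot('wrist','w20.png')
pt=shot('top','t20.png')
cv2.imwrite('pics/t20b.png',cv2.resize(np.array(pt['pixels'])[140:300,130:450],(800,400),interpolation=cv2.INTER_CUBIC))
s=st(); print(s['finger_gap'],s['tcp_pos'],s['wrist_force'])
print('bar',atz(pt,(130+150/2.5,140+152/2.5),.08))
plan([.59,.343,.25])
E
```

```text
0.04298717971803648 [ 0.56034093 -0.25787862  0.23146702] [-1.30638968 -0.16950784 -0.65216729]
bar [0.58462131 0.33922769 0.08      ]
tcp [ 0.5603 -0.2579  0.2315] tool x [ 0.002 -0.002 -1.   ] ydir 1.706 j6 -0.7 clk 37.25
shift cm now: [-1.94 59.14 11.04]
```

View pics/w20.png

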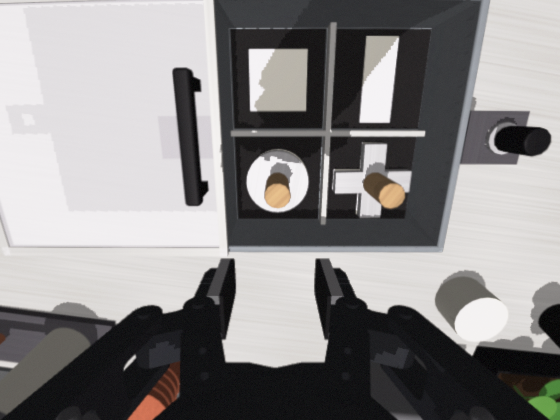

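View pics/t20b.png

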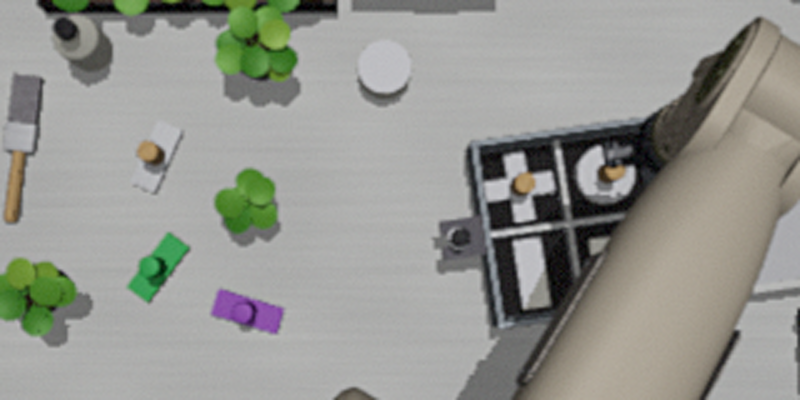

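Request:
servo_tool(moves=[[-2,5.8,1.0,0,-0.3],[0,5.9,1.0,0,-0.3],[0,5.9,1.1,0,-0.3],[0,5.9,1.1,0,-0.3],[0,5.9,1.1,0,-0.3],[0,5.9,1.1,0,-0.3],[0,5.9,1.1,0,-0.3],[0,5.9,1.0,0,-0.3],[0,5.9,1.0,0,-0.3],[0,5.8,1.0,0,-0.3]])

```text
clock: 38.5
tcp_pos: [0.5835, 0.341, 0.2478]
orientation: [0.704, -0.048, 0.707, 0.047]
wrist_force: [0.8, -0.1, 0.4]
finger_gap: 0.0554
```

Request:
servo_tool(moves=[[0,0,0,0.14,-0.3],[0,0,0,0.14,-0.3],[0,0,0,0.14,-0.3],[0,0,0,0.15,-0.3],[0,0,0,0,-0.3],[0,0,0,0,-0.3],[0,0,0,0,-0.3],[0,0,0,0,-0.3],[0,0,0,0,-0.3],[0,0,0,0,-0.3]])

```text
clock: 39.75
tcp_pos: [0.5844, 0.3393, 0.2503]
orientation: [0.691, 0.152, 0.69, -0.152]
wrist_force: [-0.7, -0.4, -0.2]
finger_gap: 0.0558
```

```bash
python3 - <<'E'
from h import *
p=shot('wrist','w21.png'); g=np.array(p['pixels'])
for r in models.pinpoint('bar_mid',p)[:2]: print(r['conf'],r['location'],atz(p,r['location'],.04))
plan([.585,.339,.04],-.43+np.pi/2)
cv2.imwrite('pics/w21c.png',cv2.resize(g[120:240,200:340],None,fx=5,fy=5,interpolation=cv2.INTER_CUBIC))
E
```

```text
0.82 [278.7, 186.9] [0.58695459 0.34439314 0.04      ]
0.76 [98.0, 66.2] [0.38101976 0.22163015 0.04      ]
tcp [0.5845 0.3393 0.2503] tool x [ 0. -0. -1.] ydir 1.136 j6 0.84 clk 39.85
shift cm now: [ 2.103e+01 -1.000e-02  6.000e-02]
turn x: -0.005 (alt 3.137 ) shift cm after turn: [ 2.103e+01 -1.000e-02  6.000e-02]
```

View pics/w21c.png

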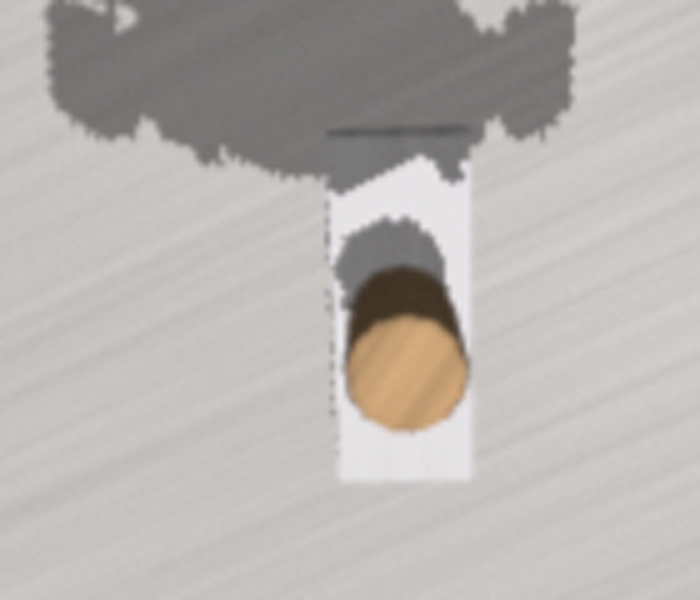

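View pics/w21.png

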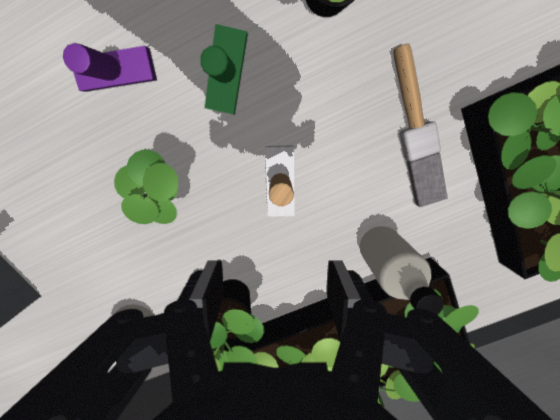

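```bash
python3 - <<'E'
from h import *
p=shot('wrist'); a=atz(p,(281,194.5),.08);b=(atz(p,(279.8,146.5),.015)+atz(p,(281,216),.015))/2; print(a,b)
plan([(a[0]+b[0])/2,(a[1]+b[1])/2,.04],-.43+np.pi/2)
t=frame()[0]
for uv in ((385,235),(365,225)): x=atz(p,uv,0); print(x,np.linalg.norm((x-t)[:2]))
x=atz(p,(427,300),.12);print(x,np.linalg.norm((x-t)[:2]))
E
```

```text
[0.58710581 0.34645221 0.08      ] [0.58794082 0.34678634 0.015     ]
tcp [0.5844 0.3393 0.2503] tool x [ 0. -0. -1.] ydir 1.136 j6 0.84 clk 39.9
shift cm now: [21.03  0.79 -0.03]
turn x: -0.005 (alt 3.137 ) shift cm after turn: [21.03  0.79 -0.03]
[0.72422941 0.45055822 0.        ] 0.17863096060379066
[0.69747046 0.42941429 0.        ] 0.14452685479322994
[0.7513264  0.44490312 0.12      ] 0.19746516421589586
```

Clear of bottle and pots. Grasp.

Request:
servo_tool(moves=[[0,0.8,0,0,-0.3],[4,0,0,0,-0.3],[5,0,0,0,-0.3],[5,0,0,0,-0.3],[5,0,0,0,-0.3],[2,0,0,0,-0.3],[0,0,0,0,-0.3],[0,0,0,0,1],[0,0,0,0,1],[0,0,0,0,1]], grip_force=60)

```text
clock: 41.15
tcp_pos: [0.5891, 0.3471, 0.0422]
orientation: [0.691, 0.153, 0.689, -0.152]
wrist_force: [0.1, -0.4, 4.3]
finger_gap: 0.0266
```

Request:
servo_tool(moves=[[0,0,0,0,1],[0,0,0,0,1],[0,0,0,0,1],[-3,0,0,0,1],[-5,0,0,0,1],[-5,0,0,0,1],[-5,0,0,0,1],[-4,0,0,0,1],[0,0,0,0,1],[0,0,0,0,1]])

```text
clock: 42.4
tcp_pos: [0.5872, 0.3463, 0.2583]
orientation: [0.69, 0.152, 0.691, -0.153]
wrist_force: [-0.2, -0.1, -4.5]
finger_gap: 0.0267
```

```bash
python3 - <<'E'
from h import *
for i in range(2): p=shot('wrist','w22.png')
s=st(); print(s['finger_gap'],s['tcp_pos'],s['wrist_force'])
plan([.4281,-.1568,.27],.137+np.pi/2)
E
```

```text
0.026630003834506873 [0.5867628  0.34611562 0.25737261] [-0.17809212  0.18711806 -3.25262975]
tcp [0.5868 0.3461 0.2574] tool x [-0.004 -0.002 -1.   ] ydir 1.136 j6 0.85 clk 42.5
shift cm now: [ -1.1  -52.3    6.79]
turn x: -0.572 (alt 2.57 ) shift cm after turn: [ -1.1  -47.66 -22.59]
```

View pics/w22.png

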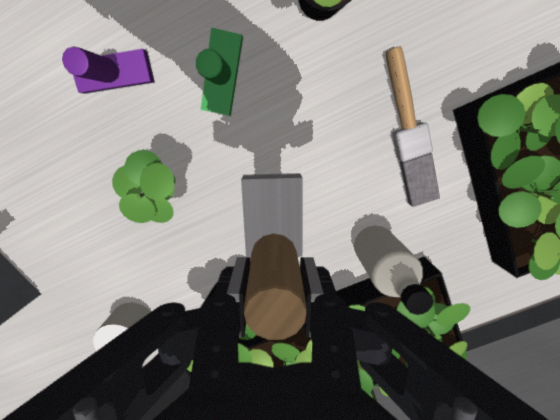

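Request:
servo_tool(moves=[[-0.3,0,0,-0.11,1],[-0.3,0,0,-0.11,1],[0,0,0,-0.11,1],[0,0,0,-0.11,1],[0,0,0,-0.11,1],[0,0,0,0,1],[0,-4.8,-2.2,0,1],[0,-4.8,-2.3,0,1],[0,-4.8,-2.3,0,1],[0,-4.8,-2.3,0,1]])

```text
clock: 43.75
tcp_pos: [0.5182, 0.1439, 0.2653]
orientation: [0.706, -0.04, 0.706, 0.04]
wrist_force: [0.6, -0.5, -1.6]
finger_gap: 0.0264
```

Request:
servo_tool(moves=[[0,-4.8,-2.3,0,1],[0,-4.8,-2.3,0,1],[0,-4.8,-2.3,0,1],[0,-4.8,-2.3,0,1],[0,-4.8,-2.3,0,1],[0,-4.5,-2.0,0,1],[0,0,0,0,1],[0,0,0,0,1],[0,0,0,0,1],[0,0,0,0,1]])

```text
clock: 45.0
tcp_pos: [0.4184, -0.1521, 0.2662]
orientation: [0.706, -0.041, 0.706, 0.041]
wrist_force: [0.2, -0.5, -2.9]
finger_gap: 0.0263
```

```bash
python3 - <<'E'
from h import *
for i in range(2): p=shot('wrist','w23.png')
s=st(); print(s['finger_gap'],s['tcp_pos'],s['wrist_force'])
print('bay centre px',proj(p,[.4281,-.1568,.009]))
plan([.4281,-.1568,.051],.137+np.pi/2)
E
```

```text
0.026742557323141392 [ 0.41837853 -0.15242271  0.26625956] [ 0.03942732 -1.05359747 -3.29599199]
bay centre px [269.84295485 185.31838634]
tcp [ 0.4184 -0.1524  0.2663] tool x [-0. -0. -1.] ydir 1.688 j6 -0.65 clk 45.1
shift cm now: [21.53 -0.55  0.92]
turn x: -0.02 (alt 3.121 ) shift cm after turn: [21.53 -0.57  0.9 ]
```

View pics/w23.png

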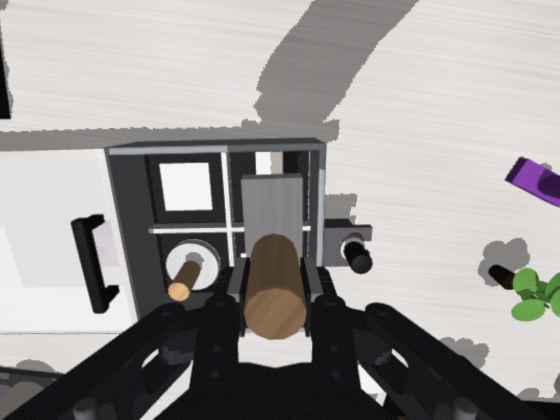

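Request:
servo_tool(moves=[[0,-0.6,0.9,0,1],[3.5,0,0,0,1],[4,0,0,0,1],[4,0,0,0,1],[4,0,0,0,1],[3.5,0,0,0,1],[1.7,0,0,0,1],[0.4,0,0,0,1],[0,0,0,0,1],[0,0,0,0,1]])

```text
clock: 46.35
tcp_pos: [0.4287, -0.1587, 0.0562]
orientation: [0.707, -0.041, 0.705, 0.04]
wrist_force: [0.1, 0.4, -2.9]
finger_gap: 0.0268
```

```bash
python3 - <<'E'
from h import *
for i in range(2): p=shot('wrist','w24.png')
s=st(); print(s['finger_gap'],s['tcp_pos'],s['wrist_force'])
E
```

```text
0.027026360931829505 [ 0.42853732 -0.15861344  0.0561695 ] [ 0.19678807  0.37432056 -3.30881862]
```

View pics/w24.png

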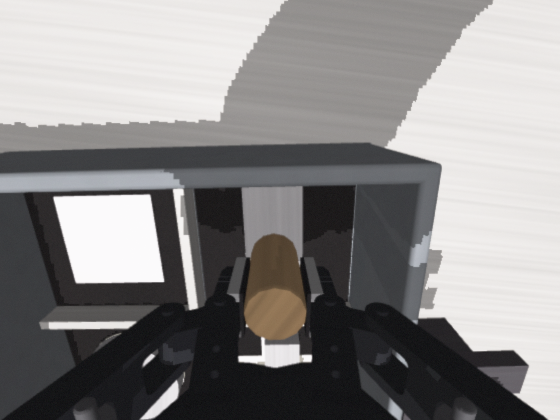

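Request:
servo_tool(moves=[[0.3,0,0,0,1],[0.2,0,0,0,1],[0,0,0,0,1],[0,0,0,0,0],[0,0,0,0,0],[0,0,0,0,0],[-3,0,0,0,0],[-5,0,0,0,0],[-5,0,0,0,0],[-5,0,0,0,0]])

```text
clock: 47.7
tcp_pos: [0.4276, -0.1581, 0.2318]
orientation: [0.706, -0.041, 0.706, 0.041]
wrist_force: [1.0, -0.0, 0.4]
finger_gap: 0.0428
```

```bash
python3 - <<'E'
from h import *
for i in range(3): p=shot('wrist','w25.png')
s=st(); print(s['finger_gap'],s['tcp_pos'],s['wrist_force'])
h=[.4898,-.3428,.25]; plan(h,.137+np.pi/2)
E
```

```text
0.04236967820695171 [ 0.42947854 -0.15914344  0.23300568] [-0.11992436 -0.47668332 -1.85832259]
tcp [ 0.4295 -0.1591  0.233 ] tool x [ 0.005 -0.003 -1.   ] ydir 1.686 j6 -0.65 clk 47.85
shift cm now: [ -1.61 -18.94   3.89]
turn x: -0.022 (alt 3.12 ) shift cm after turn: [ -1.61 -19.02   3.48]
```

View pics/w25.png

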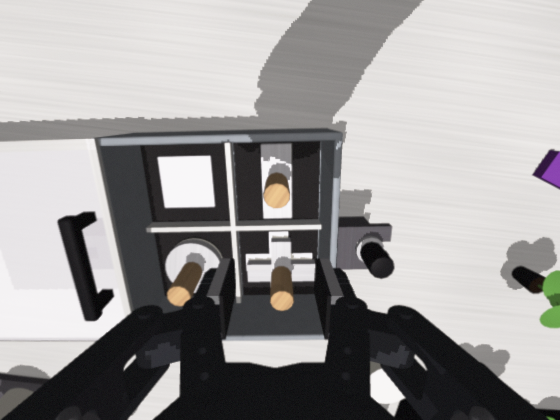

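Request:
servo_tool(moves=[[0,0,0,-0.02,0.2],[0,-4.8,0.9,0,0.2],[0,-4.8,0.9,0,0.2],[0,-4.8,0.9,0,0.2],[0,-4.6,0.8,0,0.2],[0,0,0,0,0.2],[0,0,0,0,0.2],[0,0,0,0,0.2],[0,0,0,0,0.2],[0,0,0,0,0.2]])

```text
clock: 49.1
tcp_pos: [0.4881, -0.3411, 0.2308]
orientation: [0.706, -0.048, 0.705, 0.048]
wrist_force: [-0.7, 0.2, 0.2]
finger_gap: 0.0347
```

```bash
python3 - <<'E'
from h import *
p=shot('wrist','w26.png')
plan([.4894,-.3425,.117],.137+np.pi/2)
E
```

```text
tcp [ 0.4881 -0.3413  0.2307] tool x [ 0.    -0.001 -1.   ] ydir 1.707 j6 -0.88 clk 49.15
shift cm now: [11.37 -0.13  0.1 ]
turn x: -0.001 (alt 3.14 ) shift cm after turn: [11.37 -0.13  0.1 ]
```

View pics/w26.png

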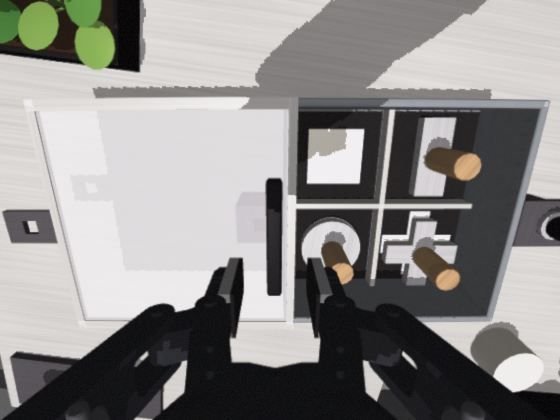

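Request:
servo_tool(moves=[[2,-0.1,0.1,0,0.2],[3,0,0,0,0.2],[3,0,0,0,0.2],[2.5,0,0,0,0.2],[0.9,0,0,0,0.2],[0,0,0,0,0.2],[0,0,0,0,1],[0,0,0,0,1],[0,0,0,0,1],[0,0,0,0,1]], grip_force=40)

```text
clock: 50.4
tcp_pos: [0.4897, -0.3418, 0.1178]
orientation: [0.706, -0.048, 0.705, 0.048]
wrist_force: [-0.1, 4.5, 5.0]
finger_gap: 0.0128
```

Request:
servo_tool(moves=[[0,1,0,0,1],[0,2.4,0,0,1],[0,2.4,0,0,1],[0,2.4,0,0,1],[0,2.4,0,0,1],[0,2.4,0,0,1],[0,2.4,0,0,1],[0,2.4,0,0,1],[0,2.4,0,0,1],[0,2.0,0,0,1]])

```text
clock: 51.65
tcp_pos: [0.4595, -0.1225, 0.1177]
orientation: [0.706, -0.049, 0.705, 0.047]
wrist_force: [-2.2, -2.3, 7.7]
finger_gap: 0.0131
```

Request:
servo_tool(moves=[[0,0.5,0,0,1],[0,0.4,0,0,1],[0,0.3,0,0,1],[0,0,0,0,1],[0,0,0,0,1],[0,0,0,0,1],[0,0,0,0,1],[0,0,0,0,1],[0,0,0,0,1],[0,0,0,0,1]])

```text
clock: 52.9
tcp_pos: [0.458, -0.1119, 0.1177]
orientation: [0.706, -0.049, 0.705, 0.046]
wrist_force: [-2.3, -4.3, 6.9]
finger_gap: 0.0131
```

```bash
python3 - <<'E'
from h import *
p=shot('wrist','w27.png'); s=st(); print(s['finger_gap'],s['tcp_pos'],s['wrist_force'])
E
```

```text
0.012912646161505226 [ 0.4580176  -0.11188563  0.11768442] [-4.08863428 -3.32793452  7.55233769]
```

View pics/w27.png

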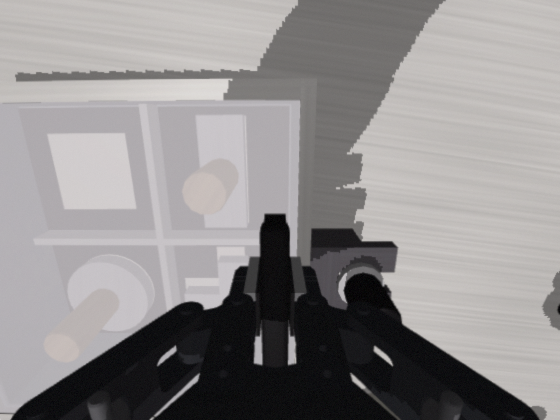

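Request:
servo_tool(moves=[[0,0.2,0,0,1],[0,0,0,0,1],[0,0,0,0,0.2],[0,0,0,0,0.2],[0,0,0,0,0.2],[-2,0,0,0,0.2],[-4,0,0,0,0.2],[-5,0,0,0,0.2],[-3,0,0,0,0.2],[0,0,0,0,0.2]])

```text
clock: 54.2
tcp_pos: [0.4588, -0.1091, 0.2587]
orientation: [0.707, -0.049, 0.704, 0.047]
wrist_force: [0.6, -0.8, -0.0]
finger_gap: 0.0338
```

Request:
servo_tool(moves=[[-3,0,0,0,0],[0,5,-3,0,0],[0,5,-3,0,0],[0,5,0,0,0],[0,5,0,0,0],[0,5,0,0,0],[0,5,0,0,0],[0,0,0,0,0],[0,0,0,0,0],[0,0,0,0,0]])

```text
clock: 55.45
tcp_pos: [0.3575, 0.1795, 0.2857]
orientation: [0.705, -0.047, 0.706, 0.047]
wrist_force: [0.1, -0.0, 0.1]
finger_gap: 0.043
```

```bash
python3 - <<'E'
from h import *
p=shot('wrist','w28.png'); s=st(); print(s['finger_gap'],s['tcp_pos'],s['wrist_force'])
pt=shot('top','t28.png');cv2.imwrite('pics/t28b.png',cv2.resize(np.array(pt['pixels'])[140:300,130:450],(800,400),interpolation=cv2.INTER_CUBIC))
ps=shot('scene','s28.png');cv2.imwrite('pics/s28c.png',cv2.resize(np.array(ps['pixels'])[160:330,90:280],None,fx=3.5,fy=3.5,interpolation=cv2.INTER_CUBIC))
for q in(pt,ps):
  for r in models.pinpoint('cover_handle',q)[:1]: print(r['conf'],r['location'],atz(q,r['location'],.131))
E
```

```text
0.04277766946421625 [0.35768248 0.17939476 0.28591219] [0.97498515 0.00364171 0.17642144]
0.66 [332.6, 230.9] [ 0.48289657 -0.11311319  0.131     ]
0.59 [197.0, 221.9] [ 0.47481914 -0.12183785  0.131     ]
```

View pics/t28b.png

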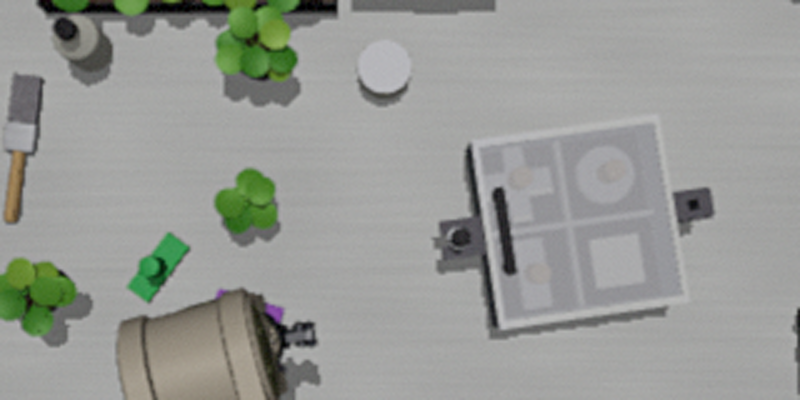

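View pics/s28c.png

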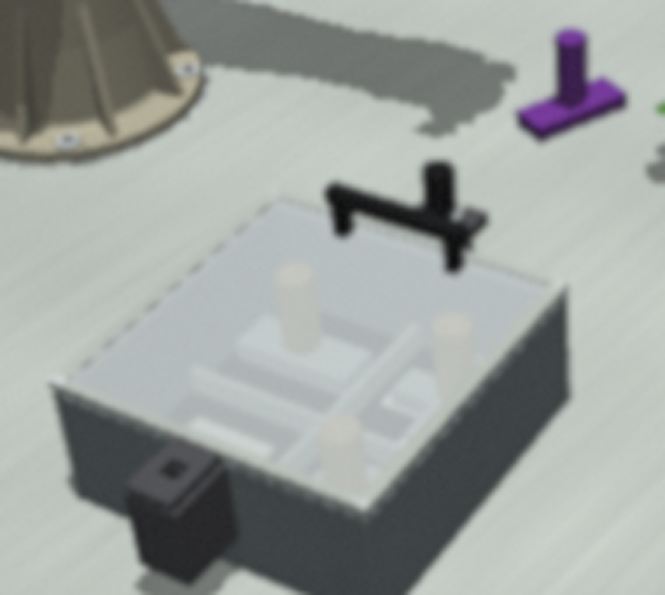

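View pics/w28.png

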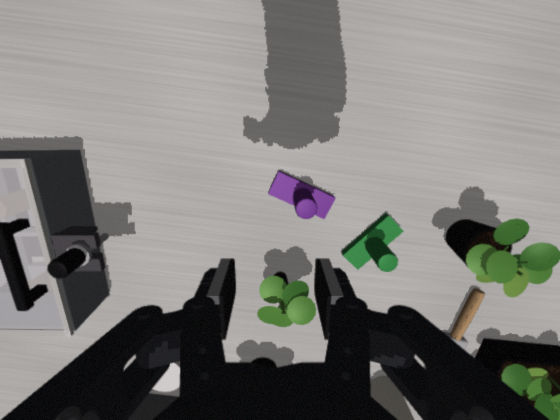

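```bash
python3 - <<'E'
from h import *
a=cv2.imread('pics/top0.png')[170:290,300:430].astype(int);b=cv2.imread('pics/t28.png')[170:290,300:430].astype(int)
for n,i in(('a',a),('b',b)):
    m=(i.max(2)<60); m[:, :15]=0; m[:,60:]=0; ys,xs=np.nonzero(m); k=(xs>20)&(xs<45)&(ys>40)&(ys<85); print(n,xs[k].mean()+300,ys[k].mean()+170)
print(order.hand_in())
E
```

```text
a 330.0144927536232 234.19565217391306
b 330.06293706293707 234.13286713286715
the job is handed in; nothing more can be done
None
```

The job is handed in, at about 55 s on the robot's clock; the hand-in gives no verdict.

- **Pin:** I drew the lock pin out of its bore and hung it by its collar in the notch on the +y side. The last pictures show it upright there.
- **Cover:** I slid it open 232 mm to its stop, and afterwards shut it to its stop again. In the top view the handle is within 0.1 pixel of where it started.
- **Tampers:** I stood the cross, round and bar tampers in the bays with their matching outlines. The last scene picture shows all three upright under the shut cover. There was no square tamper on the bench, so its bay is empty.
- **Left alone:** The seedlings and the green bar stand where they were in the last top view. The arm hides part of the purple bar there, but the wrist and scene pictures show it standing undisturbed.
- **Checks:** None of the last checks failed. The trained network's reading of the handle position in the scene view was about 1 cm off the top-view reading. I trusted the direct pixel comparison and the arm's stop position instead.

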